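# Turn the loupe stand to its empty peg and hang the loupe

### The job

First turn the rotary stand, by pushing it round gently without spinning it, until its one empty peg stands over the brass pointer on the foot, and let it come to rest there while the loupe still lies on the mat. Then pick up the loupe and hang it by its eye on that peg, lens downwards, with the peg still over the pointer, and let go. Leave the cup, the jar and the spool where they stand.

Things in the scene. Friction and masses are not known exactly. Their poses are not given: they have to be found in the camera images.
- stand: Fixed wooden foot of the rotary stand: disc 184 mm across, 20 mm high, origin at the centre of its underside (on the turning axis), z up; its own -x axis runs along the brass pointer. A brass column 22 mm thick carries the turning head, whose wooden hub (52 mm across) reaches from 184 to 218 mm above the origin.
- pointer (a point): Outer end of the brass pointer on the foot, 112 mm from the turning axis, 24 mm above the foot's underside; the empty peg's tip must stand straight above it. The pointer looks roughly to the robot's left (+y, within 30 degrees).
- turret (a joint): Turning head with four brass pegs 90 degrees apart. 0 or a full turn = empty peg straight above the pointer; grows anticlockwise from above. Turns both ways, stiff (0.22 N m, 2 to 4 N at the peg, damped), stays where left. The three other pegs carry tools that stay on them (black loupe, brush, red paddle, up to 68 mm wide, hanging 150 mm down, 56 mm from the axis).
- peg_tip (a point): Centre of the 14 mm ball at the tip of the empty peg: 111 mm from the turning axis, 252 mm above the foot's underside. The peg is a straight bar 10 mm thick, 105 mm long; it leaves the hub 20 mm from the axis, 200 mm above the foot's underside, and rises outwards at 30 degrees above level.
- peg_mid (a point): Point on the centre line of the empty peg, 55 mm along it from the hub end (68 mm from the axis, 227 mm above the foot's underside).
- loupe_grip (a point): Loose loupe lying flat on the 2 mm mat: mid handle (18 mm wide, 14 mm thick, point half-way up), to be gripped here. Loupe x runs along the handle towards the eye, z is normal to the lens. 189 mm long, 80 to 165 g. Free handle: 30 mm to the lens side, 41 mm to the eye side of this point. The lens end is heavier.
- loupe_eye (a point): Centre of the brass eye (ring, hole 26 mm, outside 42 mm, 14 mm thick, hole axis = loupe z), 62 mm along loupe x from loupe_grip. The peg enters only if the loupe is tilted so that the hole's axis is within about 40 degrees of the sloped peg; with the loupe level it is 60 degrees off.
- loupe_lens (a point): Centre of the lens in its brass frame (76 mm across, 14 mm thick), 68 mm from loupe_grip on the side away from the eye.
- tea_cup_mid (a point): Bystander: blue tea cup, 72 mm across, 60 mm high; point on its axis half-way up.
- paste_jar_mid (a point): Bystander: white jar with dark wooden cap, 64 mm across, 85 mm high; point on its axis half-way up.
- spool_mid (a point): Bystander: orange spool standing on end, 60 mm across, 70 mm high; point on its axis half-way up.
Not all that is in view belongs to the job. Of the things that look like the part that bears loupe_grip, the larger one is meant.

How it is judged:
By the outcome, as a careful person would: the job done as asked, in the order asked, and still so for the second after the job is handed in, with the robot touching nothing.
It also fails if it takes over 72 s, if anything falls off the work surface, if the arm or the gripper's body presses on something with over 40 N, if the wrist force passes 120 N, or if a joint passes its speed limit or range.

### The arm

A 6-joint arm with a two-finger parallel gripper is mounted at the origin on the work surface. World frame = base frame: x ahead of the robot, y to its left, z up, the work surface at z = 0. Lengths are in m, angles in rad, forces in N, time in s.
With the tool pointing down it reaches from about 0.325 to 0.75 m from the base axis. Payload 7.6 kg.
Tool frame: the origin (TCP) lies midway between the tips of the shut fingers; the grasp point (between the pads) lies 19 mm behind it; z points along the fingers, y is the direction in which the jaws open and shut (so a half turn about z gives the same grasp; the last joint's range is limited). The gripper opens to 85 mm and grips with 20 to 120 N. Pads are 22 mm wide; open, the fingers measure 114 mm over their backs; the gripper's body (76 mm by 85 mm) begins 54 mm behind the grasp point. The pads swing forward as they close: fully open they stand 13 mm farther back than shut.
Start: joints at [1.197, 0.052, 1.401, -0, 1.689, -0.07], TCP at [0.157, 0.501, 0.231] pointing down, gripper open.
Joint ranges: [-2.9, 2.9], [-0.91, 2.17], [0.12, 2.37], [-1.06, 4.2], [0.26, 2.73], [-2.93, 2.93]. Speed limits (rad/s): [2.57, 2.57, 3.01, 3.14, 3.14, 3.14].

### API

Orientations are given as a unit quaternion [x, y, z, w].
In Python, from bench import env, camera, calibration gives the robot as it stands.
- The arm moves only by the tool carry_out, never from a script. Its argument "rows" is a list of rows, each an object with "dp": the shift along the tool's x, y, z in units of 4 cm (1.0 is 4 cm), a list of three; "turn": the turn, a rotation vector about the tool's x, y, z in units of 0.08 rad (1.0 is 0.08 rad), a list of three; "claw": the closure in counts, from 0 (fully open) to 255 (shut). In form: [{"dp": [tx, ty, tz], "turn": [rx, ry, rz], "claw": claw}, ...]. A call has 1 to 20 rows; each row shifts and turns the commanded pose from where the row before left it, along the tool's axes as they then stand; what a row does not reach is not made up. A row lasts 1/10 s, in which the tool goes at most 50 mm and 8.59 degrees, less where a joint would pass 70% of its speed; a pose out of reach is approached as far as the arm can. A call with a number of a shift or a turn outside -1 to 1 is refused whole. A call with a gripper value outside its range is refused whole. The fingers move at their own pace and stop on an object; "force" is the grip in N (left out, the last holds). Time passes only in rows, so rows that do not move let the fingers close. It gives the time, the measured TCP pose, the force and the opening at its end, in the units of the state.
- env.sense(): the state, without advancing time (a new reading comes with each control period).
- camera(name): name is "scene" or "top"; returns (picture, depth): 400x640x3 uint8, red, green, blue; 400x640 float32, m along the optical axis (not along the pixel's ray), 0 where there is no reading.
- calibration(name): a dict with "mtx" (3x3 intrinsics, pixels), "origin" and "attitude" of the camera in the world. Camera axes: x right, y up, looking along -z (the intrinsics and any distortion apply to the point x, -y, -z); pixel columns grow to the right and rows downward; lengths in m; the calibration is good to about 2 mm. A picture is of the moment at which its call begins. calibration takes no time and is no camera call.
- env.close_job(): hands the job in, once; it reports no verdict.
The state is a dict: "t": time; "joint_positions": joint angles; "joint_vel": joint speeds; "joint_efforts": joint torques, N m; "position": TCP position; "ee_rot": TCP orientation; "force": force on the tool from outside, world axes, zero at the start; "torque": the same for the moment, N m; "grip_width": opening from 0.0 (shut) to 1.0 (fully open).
Only numpy, scipy, OpenCV 4.12 (cv2) and the standard library are available. Lean on these libraries where they do the work, as an engineer would, in place of code of your own. Each camera call takes 0.05 s, during which the arm holds its last target. There are 200 camera calls.

## Working session

There is one attempt and no reset: what is moved stays moved. The work goes in short steps, Python scripts to look and compute and a tool call to move; the robot and the scene stay as the last step left them, time stands still between calls to the robot, and variables do not carry over. Pictures are saved under pics/ and viewed, about 8 in all and at most 12, crops included, and the job is handed in when it is done.

Besides the shell and the picture viewer there is one more tool, called after "Request:" by a JSON object that holds its "method" and its "body". carry_out: Moves the arm, as the interface text tells. Its arguments: {"type":"object","properties":{"rows":{"type":"array","items":{"type":"object","properties":{"dp":{"type":"array","items":{"type":"number"}},"turn":{"type":"array","items":{"type":"number"}},"claw":{"type":"number"}}}},"force":{"type":"number"}},"required":["rows"]}

```bash
ls; mkdir -p pics; cat > h.py <<'E'
import numpy as np, cv2
from scipy.spatial.transform import Rotation as R
from bench import env, camera, calibration
def cal(n):
    c=calibration(n); K=np.array(c["mtx"]); o=np.array(c["origin"]); A=np.array(c["attitude"])
    if A.shape!=(3,3): A=R.from_quat(A).as_matrix()
    return K,o,A
def cast(n,u,v,z):
    K,o,A=cal(n); d=A@np.array([(u-K[0,2])/K[0,0],-(v-K[1,2])/K[1,1],-1]); return o+d*(z-o[2])/d[2]
def pt(n,u,v,d):
    K,o,A=cal(n); return o+A@(np.array([(u-K[0,2])/K[0,0],-(v-K[1,2])/K[1,1],-1])*d)
def proj(n,p):
    K,o,A=cal(n); q=A.T@(np.array(p)-o); return K[0,2]+K[0,0]*q[0]/-q[2], K[1,2]-K[1,1]*q[1]/-q[2]
def cloud(n,d):
    K,o,A=cal(n); v,u=np.mgrid[0:d.shape[0],0:d.shape[1]]
    q=np.stack([(u-K[0,2])/K[0,0]*d,-(v-K[1,2])/K[1,1]*d,-d],-1); return q@A.T+o
E
python3 - <<'E'
from h import *
for n in("scene","top"):
    p,d=camera(n); np.savez(f"{n}0.npz",p=p,d=d); cv2.imwrite(f"pics/{n}0.png",p[:,:,::-1]); print(calibration(n))
print(env.sense())
E
```

```text
pics
{'mtx': array([[482.97237059,   0.        , 321.42903124],
       [  0.        , 482.97237059, 201.09587782],
       [  0.        ,   0.        ,   1.        ]]), 'origin': array([1.08530357, 0.47625761, 1.29578987]), 'attitude': array([0.10231342, 0.25013013, 0.88772714, 0.37270283])}
{'mtx': array([[518.62370077,   0.        , 326.22867912],
       [  0.        , 518.62370077, 210.30174521],
       [  0.        ,   0.        ,   1.        ]]), 'origin': array([ 0.45508626, -0.01183872,  1.6880884 ]), 'attitude': array([ 0.02459653, -0.02469802, -0.69833592,  0.71492094])}
{'t': 0.1, 'joint_positions': array([ 1.19672139e+00,  5.27855525e-02,  1.40162625e+00, -3.09416539e-05,
        1.68861025e+00, -7.02902753e-02]), 'joint_vel': array([ 0.00085792, -0.00127169, -0.00293765,  0.00042017,  0.00016925,
        0.0007718 ]), 'joint_efforts': array([ 1.41993925e-03, -3.82583356e+01, -3.60983956e+01, -7.41223266e-05,
        4.77964670e-03,  2.44631008e-05]), 'position': array([0.15692678, 0.50071225, 0.23054894]), 'ee_rot': array([ 1.51310694e-01,  9.88485995e-01, -7.00518133e-04, -1.42503575e-04]), 'force': array([ 0.19032183,  0.13885143, -0.06004857]), 'torque': array([0.05538985, 0.02899907, 0.00067594]), 'grip_width': 1.0005397662825084}
```

View pics/scene0.png

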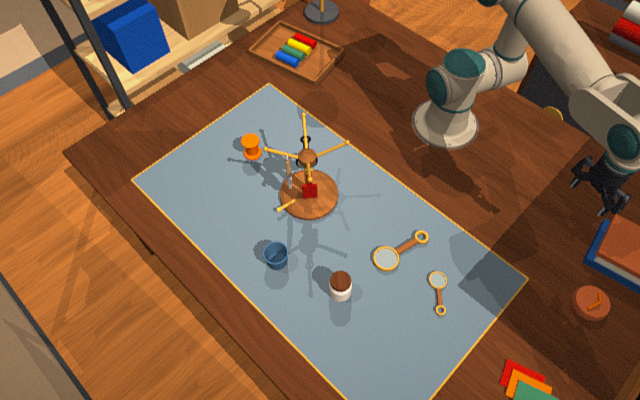

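View pics/top0.png

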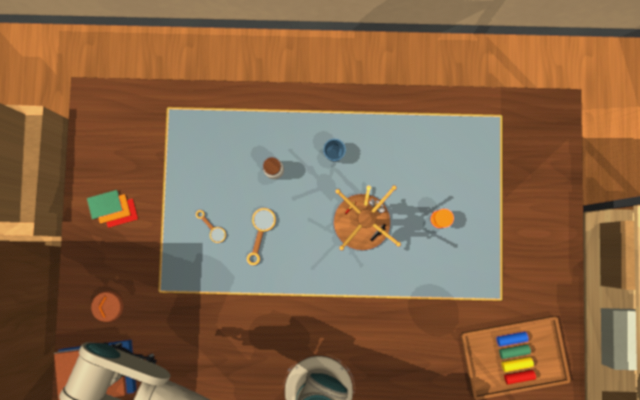

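Scene: the stand is at about (308,190), the larger loupe at (386,258)–(421,237) and the smaller decoy at (438,280)–(440,310). Cup (276,256), jar (341,286), spool (251,147). In the top view the larger loupe runs lens (263,219) to eye (253,258), and the small one is at (217,234). The larger one is meant; I'll check both in a crop.

```bash
python3 - <<'E'
from h import *
s=np.load("scene0.npz");t=np.load("top0.npz")
a=cv2.resize(s["p"][100:225,230:360],None,fx=3,fy=3,interpolation=3)
b=cv2.resize(t["p"][170:270,320:420],(390,375),interpolation=3)
c=cv2.resize(t["p"][200:275,185:285],(390,220),interpolation=3)
im=np.zeros((600,790,3),np.uint8);im[:375,:390]=a;im[:375,395:785]=b;im[378:598,:390]=c
e=cv2.resize(s["p"][225:325,365:465],(220,220));im[378:598,395:615]=e
cv2.imwrite("pics/c1.png",im[:,:,::-1])
C=cloud("top",t["d"])
for n,u,v in[("lens",263,219),("eyering",250,258),("handle",258,240),("mat",200,150),("hub",367,218),("foot",340,232),("cup",334,150),("jar",272,167),("spool",442,218),("pt368,190",368,190),("tipA",338,192),("tipB",393,188),("tipC",342,248),("tipD",398,244)]: print(n,C[v,u].round(3))
E
```

```text
lens [0.539 0.194 0.007]
eyering [ 0.412  0.233 -0.   ]
handle [0.471 0.207 0.014]
mat [0.762 0.408 0.002]
hub [ 0.538 -0.127  0.223]
foot [ 0.455 -0.012  1.688]
cup [ 0.771 -0.032  0.006]
jar [0.698 0.161 0.084]
spool [ 0.552 -0.371  0.08 ]
pt368,190 [ 0.639 -0.143  0.03 ]
tipA [ 0.606 -0.042  0.262]
tipB [ 0.621 -0.194  0.26 ]
tipC [ 0.452 -0.057  0.26 ]
tipD [ 0.467 -0.211  0.256]
```

View pics/c1.png

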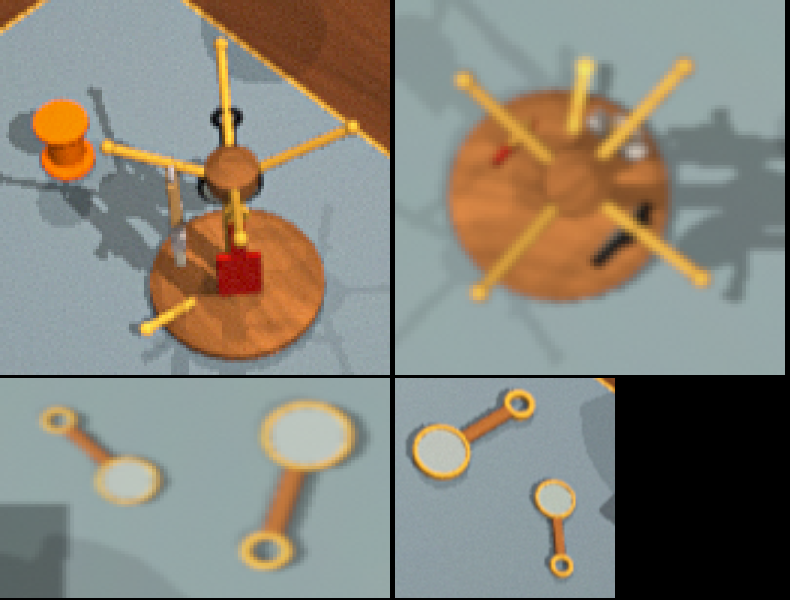

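The crop shows three tool-bearing pegs: red paddle (+x,+y), brush (+x,−y) and black loupe (−x,−y). The empty peg is tip C, top (342,248), at azimuth ~141° about the axis (0.5365, −0.126).

The brass pointer, top (368,190), measures (0.639,−0.143,0.03), so its azimuth is about −9°. It looks along +x, not +y as the text says. I only see one pointer, so I go by the picture.

The larger loupe, lens (0.539,0.194), is the one meant. First I straddle the empty peg.

Request:
{"method": "carry_out", "body": {"rows": [{"dp":[0,0,-0.5],"turn":[0,0,0.95],"claw":130},{"dp":[0,0,-0.5],"turn":[0,0,0.95],"claw":130},{"dp":[0,0,-0.5],"turn":[0,0,0.95],"claw":130},{"dp":[0,0,-0.5],"turn":[0,0,0.95],"claw":130},{"dp":[0,0,-0.5],"turn":[0,0,0.95],"claw":130},{"dp":[-0.99,-0.41,0],"turn":[0,0,0],"claw":130},{"dp":[-0.99,-0.41,0],"turn":[0,0,0],"claw":130},{"dp":[-0.99,-0.41,0],"turn":[0,0,0],"claw":130},{"dp":[-0.99,-0.41,0],"turn":[0,0,0],"claw":130},{"dp":[-0.99,-0.41,0],"turn":[0,0,0],"claw":130},{"dp":[-0.99,-0.41,0],"turn":[0,0,0],"claw":130},{"dp":[-0.99,-0.41,0],"turn":[0,0,0],"claw":130},{"dp":[-0.99,-0.41,0],"turn":[0,0,0],"claw":130},{"dp":[-0.99,-0.41,0],"turn":[0,0,0],"claw":130},{"dp":[-0.99,-0.41,0],"turn":[0,0,0],"claw":130},{"dp":[-0.99,-0.41,0],"turn":[0,0,0],"claw":130},{"dp":[-0.99,-0.41,0],"turn":[0,0,0],"claw":130},{"dp":[-0.99,-0.41,0],"turn":[0,0,0],"claw":130},{"dp":[-0.99,-0.41,0],"turn":[0,0,0],"claw":130},{"dp":[-0.97,-0.42,0],"turn":[0,0,0],"claw":130}]}}

```text
t: 2.1
position: [0.4617, -0.0666, 0.3309]
ee_rot: [0.335, 0.942, 0.0, -0.0]
force: [-0.4, 1.1, 0.3]
grip_width: 0.493
```

```bash
cat >> h.py <<'E'
def delta(p,Rm,s=None):
    "tool-frame units from the present pose to pose p,Rm"
    s=s or env.sense(); R0=R.from_quat(s["ee_rot"]).as_matrix()
    return (R0.T@(np.array(p)-s["position"])/.04).round(2), (R.from_matrix(R0.T@Rm).as_rotvec()/.08).round(2)
def down(yaw):
    y=np.array([np.cos(yaw),np.sin(yaw),0]); z=np.array([0,0,-1.]); return np.c_[np.cross(y,z),y,z]
def log():
    s=env.sense(); open("log.txt","a").write(" ".join(map(str,[*s["joint_positions"],*s["position"],*s["ee_rot"]]))+"\n"); return s
E
cat > st.py <<'E'
from h import *
s=log(); print(s["t"],s["position"].round(4),R.from_quat(s["ee_rot"]).as_matrix().round(3).tolist(),"F",s["force"].round(1),"w",round(s["grip_width"],3),"q",s["joint_positions"].round(2))
E
python3 - <<'E'
from h import *
import subprocess
ax=np.array([.5365,-.126]);ph=np.radians(140.8)
p=[*(ax+.097*np.array([np.cos(ph),np.sin(ph)])),.217]
print(delta(p,down(np.radians(50.8))),p)
E
python3 st.py
```

```text
(array([0.03, 0.03, 2.85]), array([-0.  , -0.01,  0.  ])) [np.float64(0.46133038459569453), np.float64(-0.06469315764150949), 0.217]
2.1 [ 0.4617 -0.0666  0.3309] [[-0.775, 0.632, -0.0], [0.632, 0.775, 0.0], [0.001, -0.0, -1.0]] F [-0.4  1.1  0.3] w 0.493 q [-0.22 -0.11  1.37  0.    1.89 -1.11]
```

Request:
{"method": "carry_out", "body": {"rows": [{"dp":[0.03,0.03,0.5],"turn":[0,0,0],"claw":130},{"dp":[0,0,0.8],"turn":[0,0,0],"claw":130},{"dp":[0,0,0.8],"turn":[0,0,0],"claw":130},{"dp":[0,0,0.5],"turn":[0,0,0],"claw":130},{"dp":[0,0,0.25],"turn":[0,0,0],"claw":130},{"dp":[0,0,0],"turn":[0,0,0],"claw":160},{"dp":[0,0,0],"turn":[0,0,0],"claw":160}]}}

```text
t: 2.8
position: [0.4614, -0.0631, 0.2184]
ee_rot: [0.335, 0.942, 0.0, 0.001]
force: [-0.2, -0.2, 0.0]
grip_width: 0.371
```

```bash
python3 st.py; python3 - <<'E'
from h import *
a,da=camera("scene");b,db=camera("top")
im=np.zeros((390,790,3),np.uint8);im[:390,:390]=cv2.resize(a[90:220,240:370],(390,390),interpolation=3);im[:390,395:785]=cv2.resize(b[160:290,300:430],(390,390),interpolation=3)
cv2.imwrite("pics/c2.png",im[:,:,::-1])
E
```

```text
2.8 [ 0.4614 -0.0631  0.2184] [[-0.775, 0.632, 0.001], [0.632, 0.775, -0.0], [-0.001, 0.001, -1.0]] F [-0.2 -0.2  0. ] w 0.371 q [-0.22 -0.11  1.59  0.    1.67 -1.1 ]
```

View pics/c2.png

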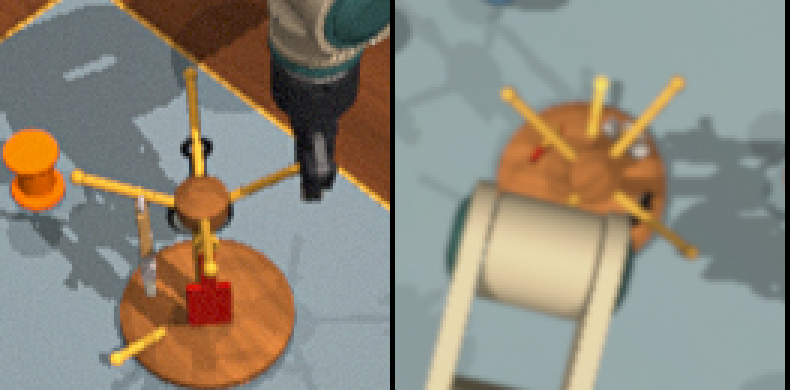

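The fingers straddle the empty peg without touching it. Now the clockwise arc, r = 97 mm, 0.04 rad per row.

Request:
{"method": "carry_out", "body": {"rows": [{"dp":[0,0.049,0],"turn":[0,0,0.25],"claw":160},{"dp":[0,0.049,0],"turn":[0,0,0.25],"claw":160},{"dp":[0,0.097,0],"turn":[0,0,0.5],"claw":160},{"dp":[0,0.097,0],"turn":[0,0,0.5],"claw":160},{"dp":[0,0.097,0],"turn":[0,0,0.5],"claw":160},{"dp":[0,0.097,0],"turn":[0,0,0.5],"claw":160},{"dp":[0,0.097,0],"turn":[0,0,0.5],"claw":160},{"dp":[0,0.097,0],"turn":[0,0,0.5],"claw":160},{"dp":[0,0.097,0],"turn":[0,0,0.5],"claw":160},{"dp":[0,0.097,0],"turn":[0,0,0.5],"claw":160},{"dp":[0,0.097,0],"turn":[0,0,0.5],"claw":160},{"dp":[0,0.097,0],"turn":[0,0,0.5],"claw":160}]}}

```text
t: 4.1
position: [0.494, -0.0365, 0.2175]
ee_rot: [0.534, 0.845, -0.0, 0.0]
force: [-1.1, -2.2, 0.4]
grip_width: 0.376
```

```bash
cat > arc.py <<'E'
from h import *
s=log(); d=s["position"][:2]-[.5365,-.126]; M=R.from_quat(s["ee_rot"]).as_matrix()
print(s["t"],s["position"].round(4),"r",np.hypot(*d).round(4),"phi",np.degrees(np.arctan2(d[1],d[0])).round(1),"yawy",np.degrees(np.arctan2(M[1,1],M[0,1])).round(1),"F",s["force"].round(1),"q",s["joint_positions"].round(2))
E
python3 arc.py
```

```text
4.1 [ 0.494  -0.0365  0.2175] r 0.0991 phi 115.4 yawy 25.4 F [-1.1 -2.2  0.4] q [-0.15 -0.03  1.51 -0.    1.66 -0.59]
```

Request:
{"method": "carry_out", "body": {"rows": [{"dp":[0,0.097,0],"turn":[0,0,0.5],"claw":160},{"dp":[0,0.097,0],"turn":[0,0,0.5],"claw":160},{"dp":[0,0.097,0],"turn":[0,0,0.5],"claw":160},{"dp":[0,0.097,0],"turn":[0,0,0.5],"claw":160},{"dp":[0,0.097,0],"turn":[0,0,0.5],"claw":160},{"dp":[0,0.097,0],"turn":[0,0,0.5],"claw":160},{"dp":[0,0.097,0],"turn":[0,0,0.5],"claw":160},{"dp":[0,0.097,0],"turn":[0,0,0.5],"claw":160},{"dp":[0,0.097,0],"turn":[0,0,0.5],"claw":160},{"dp":[0,0.097,0],"turn":[0,0,0.5],"claw":160},{"dp":[0,0.097,0],"turn":[0,0,0.5],"claw":160},{"dp":[0,0.097,0],"turn":[0,0,0.5],"claw":160},{"dp":[0,0.097,0],"turn":[0,0,0.5],"claw":160},{"dp":[0,0.097,0],"turn":[0,0,0.5],"claw":160},{"dp":[0,0.097,0],"turn":[0,0,0.5],"claw":160},{"dp":[0,0.097,0],"turn":[0,0,0.5],"claw":160},{"dp":[0,0.097,0],"turn":[0,0,0.5],"claw":160},{"dp":[0,0.097,0],"turn":[0,0,0.5],"claw":160},{"dp":[0,0.097,0],"turn":[0,0,0.5],"claw":160},{"dp":[0,0.097,0],"turn":[0,0,0.5],"claw":160}]}}

```text
t: 6.1
position: [0.5692, -0.0309, 0.2174]
ee_rot: [0.821, 0.571, -0.0, -0.0]
force: [-2.4, 1.2, 0.9]
grip_width: 0.375
```

```bash
python3 arc.py
```

```text
6.1 [ 0.5692 -0.0309  0.2174] r 0.1006 phi 71.0 yawy -20.4 F [-2.4  1.2  0.9] q [-0.12  0.18  1.29  0.    1.67  0.24]
```

Request:
{"method": "carry_out", "body": {"rows": [{"dp":[-0.005,0.097,0],"turn":[0,0,0.5],"claw":160},{"dp":[-0.005,0.097,0],"turn":[0,0,0.5],"claw":160},{"dp":[-0.005,0.097,0],"turn":[0,0,0.5],"claw":160},{"dp":[-0.005,0.097,0],"turn":[0,0,0.5],"claw":160},{"dp":[-0.005,0.097,0],"turn":[0,0,0.5],"claw":160},{"dp":[-0.005,0.097,0],"turn":[0,0,0.5],"claw":160},{"dp":[-0.005,0.097,0],"turn":[0,0,0.5],"claw":160},{"dp":[-0.005,0.097,0],"turn":[0,0,0.5],"claw":160},{"dp":[-0.005,0.097,0],"turn":[0,0,0.5],"claw":160},{"dp":[-0.005,0.097,0],"turn":[0,0,0.5],"claw":160},{"dp":[-0.005,0.097,0],"turn":[0,0,0.5],"claw":160},{"dp":[-0.005,0.097,0],"turn":[0,0,0.5],"claw":160},{"dp":[-0.005,0.097,0],"turn":[0,0,0.5],"claw":160},{"dp":[-0.005,0.097,0],"turn":[0,0,0.5],"claw":160},{"dp":[-0.005,0.097,0],"turn":[0,0,0.5],"claw":160},{"dp":[-0.005,0.097,0],"turn":[0,0,0.5],"claw":160},{"dp":[-0.005,0.097,0],"turn":[0,0,0.5],"claw":160},{"dp":[-0.005,0.097,0],"turn":[0,0,0.5],"claw":160},{"dp":[-0.005,0.097,0],"turn":[0,0,0.5],"claw":160},{"dp":[-0.005,0.097,0],"turn":[0,0,0.5],"claw":160}]}}

```text
t: 8.1
position: [0.6228, -0.084, 0.2172]
ee_rot: [0.978, 0.206, -0.0, -0.001]
force: [-1.4, 1.5, -0.5]
grip_width: 0.372
```

```bash
python3 arc.py; python3 - <<'E'
from h import *
p,d=camera("scene"); np.savez("s1.npz",p=p,d=d); cv2.imwrite("pics/c3.png",cv2.resize(p[90:240,220:400],(720,600),interpolation=3)[:,:,::-1])
E
```

```text
8.1 [ 0.6228 -0.084   0.2172] r 0.096 phi 25.9 yawy -66.2 F [-1.4  1.5 -0.5] q [-0.19  0.35  1.09  0.    1.7   0.96]
```

View pics/c3.png

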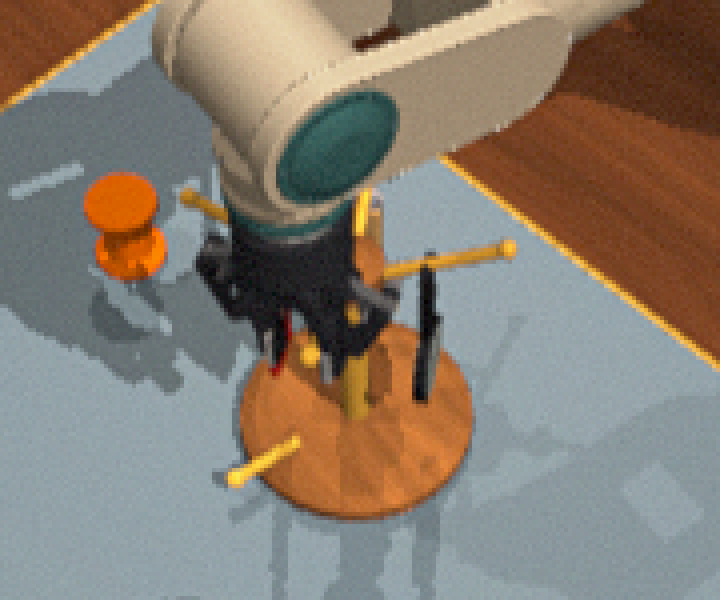

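```bash
python3 - <<'E'
from h import *
ax=np.array([.5365,-.126])
def ang(p): d=p[:2]-ax; return p.round(4),np.hypot(*d).round(4),np.degrees(np.arctan2(d[1],d[0])).round(2)
print("empty",ang(cast("scene",297.5,178.75,.254)))
print("black",ang(cast("scene",346.75,152,.254)))
print("ptr scene",ang(cast("scene",279,209.5,.026)))
def brass(p,u0,u1,v0,v1):
    hsv=cv2.cvtColor(p,cv2.COLOR_RGB2HSV)[v0:v1,u0:u1]; m=(hsv[...,1]>120)&(hsv[...,2]>170)&(hsv[...,0]>15); v,u=np.nonzero(m); return m,u+u0,v+v0
t=np.load("top0.npz")["p"]
m,u,v=brass(t,360,376,182,206); print(len(u)); 
P=np.array([cast("top",a,b,.024) for a,b in zip(u,v)])[:,:2]
if len(u): print("ptr bar top",np.median(P,0),[round(np.degrees(np.arctan2(q[1]-ax[1],q[0]-ax[0])),1) for q in P[::6]])
s=np.load("scene0.npz")["p"]
m,u,v=brass(s,272,297,198,214); print(len(u))
P=np.array([cast("scene",a,b,.024) for a,b in zip(u,v)])[:,:2]
c=P.mean(0); w=np.linalg.svd(P-c)[2][0]; print("ptr bar scene",c,w,"dir",np.degrees(np.arctan2(w[1],w[0])),"axis miss",np.cross(w,ax-c))
# tips from both views, initial
for n,L in(("top",[("A",338,192),("B",393,188),("C",342,248),("D",398,244)]),("scene",[("A",310,180),("B",265.5,149),("D",303.7,114.5),("C",347.5,142.5)])):
    for k,a,b in L: print(n,k,ang(cast(n,a,b,.256)))
E
```

```text
empty (array([ 0.6312, -0.0647,  0.254 ]), np.float64(0.1128), np.float64(32.92))
black (array([ 0.4782, -0.0323,  0.254 ]), np.float64(0.1104), np.float64(121.87))
ptr scene (array([ 0.6497, -0.1421,  0.026 ]), np.float64(0.1144), np.float64(-8.1))
74
ptr bar top [ 0.61565324 -0.13938844] [np.float64(-8.6), np.float64(-9.2), np.float64(-9.8), np.float64(-9.0), np.float64(-5.6), np.float64(-10.1), np.float64(-12.7), np.float64(-4.2), np.float64(-7.1), np.float64(-10.1), np.float64(-13.3), np.float64(-2.6), np.float64(-9.4)]
77
ptr bar scene [ 0.62311511 -0.14086215] [ 0.98479939 -0.1736956 ] dir -10.002759128184234 axis miss -0.00040843034020695244
top A (array([ 0.6068, -0.0423,  0.256 ]), np.float64(0.1093), np.float64(49.98))
top B (array([ 0.6215, -0.1948,  0.256 ]), np.float64(0.1093), np.float64(-38.97))
top C (array([ 0.4521, -0.0567,  0.256 ]), np.float64(0.1092), np.float64(140.64))
top D (array([ 0.4667, -0.2108,  0.256 ]), np.float64(0.1098), np.float64(-129.47))
scene A (array([ 0.6122, -0.0377,  0.256 ]), np.float64(0.1163), np.float64(49.42))
scene B (array([ 0.6252, -0.1951,  0.256 ]), np.float64(0.1125), np.float64(-37.92))
scene D (array([ 0.4675, -0.2088,  0.256 ]), np.float64(0.1078), np.float64(-129.79))
scene C (array([ 0.4543, -0.0519,  0.256 ]), np.float64(0.1107), np.float64(137.93))<stdin>:16: DeprecationWarning: Arrays of 2-dimensional vectors are deprecated. Use arrays of 3-dimensional vectors instead. (deprecated in NumPy 2.0)
```

Request:
{"method": "carry_out", "body": {"rows": [{"dp":[0,0.097,0],"turn":[0,0,0.5],"claw":160},{"dp":[0,0.097,0],"turn":[0,0,0.5],"claw":160},{"dp":[0,0.097,0],"turn":[0,0,0.5],"claw":160},{"dp":[0,0.097,0],"turn":[0,0,0.5],"claw":160},{"dp":[0,0.097,0],"turn":[0,0,0.5],"claw":160},{"dp":[0,0.097,0],"turn":[0,0,0.5],"claw":160},{"dp":[0,0.097,0],"turn":[0,0,0.5],"claw":160},{"dp":[0,0.097,0],"turn":[0,0,0.5],"claw":160},{"dp":[0,0.097,0],"turn":[0,0,0.5],"claw":160},{"dp":[0,0.097,0],"turn":[0,0,0.5],"claw":160},{"dp":[0,0.097,0],"turn":[0,0,0.5],"claw":160},{"dp":[0,0.097,0],"turn":[0,0,0.5],"claw":160},{"dp":[0,0.097,0],"turn":[0,0,0.5],"claw":160},{"dp":[0,0.097,0],"turn":[0,0,0.5],"claw":160},{"dp":[0,0.097,0],"turn":[0,0,0.5],"claw":160},{"dp":[0,0.078,0],"turn":[0,0,0.4],"claw":160},{"dp":[0,0.058,0],"turn":[0,0,0.3],"claw":160},{"dp":[0,0.039,0],"turn":[0,0,0.2],"claw":160},{"dp":[0,0,0],"turn":[0,0,0],"claw":160},{"dp":[0,0,0],"turn":[0,0,0],"claw":160}]}}

```text
t: 10.15
position: [0.6291, -0.1484, 0.2173]
ee_rot: [0.992, -0.127, -0.0, 0.0]
force: [1.1, 0.5, 1.6]
grip_width: 0.371
```

```bash
python3 arc.py; cat > balls.py <<'E'
from h import *
# black-loupe peg (90 deg ccw of the empty one) and empty peg tips from the scene view: bright brass blobs near the expected tip circle
ax=np.array([.5365,-.126]); p,d=camera("scene"); np.savez("last.npz",p=p,d=d)
C=cloud("scene",d); r=np.hypot(C[...,0]-ax[0],C[...,1]-ax[1]); h=cv2.cvtColor(p,cv2.COLOR_RGB2HSV)
m=((h[...,1]>110)&(h[...,2]>110)&(h[...,0]>12)&(h[...,0]<35)&(r>.101)&(r<.123)&(C[...,2]>.235)&(C[...,2]<.275)).astype(np.uint8)
n,l,st,ce=cv2.connectedComponentsWithStats(m)
for i in range(1,n):
    if st[i,4]<6: continue
    q=C[l==i].mean(0); e=cast("scene",*ce[i],.254)-[*ax,0]
    print(st[i,4],ce[i].round(1),q.round(3),"az depth",np.degrees(np.arctan2(q[1]-ax[1],q[0]-ax[0])).round(1),"az ray",np.degrees(np.arctan2(e[1],e[0])).round(1),"r ray",np.hypot(e[0],e[1]).round(4))
E
python3 balls.py
```

```text
10.15 [ 0.6291 -0.1484  0.2173] r 0.0953 phi -13.6 yawy -104.6 F [1.1 0.5 1.6] q [-0.29  0.4   1.02 -0.    1.72  1.54]
20 [338.1 126. ] [ 0.431 -0.109  0.258] az depth 170.9 az ray 172.3 r ray 0.1088
18 [272.9 166.1] [ 0.65  -0.138  0.257] az depth -6.2 az ray -7.3 r ray 0.113
21 [331.5 171.5] [ 0.555 -0.016  0.257] az depth 80.6 az ray 81.4 r ray 0.11
```

Request:
{"method": "carry_out", "body": {"rows": [{"dp":[0,0.02,0],"turn":[0,0,0.1],"claw":160},{"dp":[0,0.02,0],"turn":[0,0,0.1],"claw":160},{"dp":[0,0.02,0],"turn":[0,0,0.1],"claw":160},{"dp":[0,0,0],"turn":[0,0,0],"claw":160},{"dp":[0,-0.06,0],"turn":[0,0,0],"claw":150},{"dp":[0,-0.06,0],"turn":[0,0,0],"claw":150},{"dp":[0,0,-0.4],"turn":[0,0,0],"claw":150},{"dp":[0,0,-0.9],"turn":[0,0,0],"claw":150},{"dp":[0,0,-0.9],"turn":[0,0,0],"claw":130},{"dp":[0,0,-0.9],"turn":[0,0,0],"claw":100}]}}

```text
t: 11.2
position: [0.6296, -0.1459, 0.3426]
ee_rot: [0.99, -0.139, -0.0, 0.0]
force: [1.2, 0.7, 0.9]
grip_width: 0.607
```

```bash
python3 arc.py; python3 balls.py; python3 - <<'E'
from h import *
# loupe from top0: brass/lens masks
t=np.load("top0.npz");p=t["p"]
h=cv2.cvtColor(p,cv2.COLOR_RGB2HSV)
m=np.zeros(p.shape[:2],np.uint8); m[205:268,243:280]=((h[...,1]>90)&(h[...,0]<35))[205:268,243:280]
cs,_=cv2.findContours(m,cv2.RETR_CCOMP,cv2.CHAIN_APPROX_NONE)
for c in cs:
    if len(c)>5: (x,y),r=cv2.minEnclosingCircle(c); print(len(c),(round(x,1),round(y,1)),round(r,1),cast("top",x,y,.012)[:2].round(4))
v,u=np.nonzero(m); P=np.array([cast("top",a,b,.012)[:2] for a,b in zip(u,v)]); c=P.mean(0); w=np.linalg.svd(P-c)[2][0]; s=(P-c)@w; print(c,w,np.degrees(np.arctan2(w[1],w[0])),s.min(),s.max(), c+w*s.min(), c+w*s.max())
s_=np.load("scene0.npz")["p"]; h=cv2.cvtColor(s_,cv2.COLOR_RGB2HSV); m=np.zeros(h.shape[:2],np.uint8); m[225:275,368:432]=((h[...,1]>90)&(h[...,0]<35))[225:275,368:432]
cs,_=cv2.findContours(m,cv2.RETR_CCOMP,cv2.CHAIN_APPROX_NONE)
for c in cs:
    if len(c)>5: (x,y),(a,b),_t=cv2.minAreaRect(c) ; print("scene",len(c),(round(x,1),round(y,1)),round(a,1),round(b,1),cast("scene",x,y,.010)[:2].round(4))
E
```

```text
11.2 [ 0.6296 -0.1459  0.3426] r 0.0952 phi -12.1 yawy -106.0 F [1.2 0.7 0.9] q [-0.28  0.43  0.74 -0.    1.97  1.56]
16 [283.8 120.9] [ 0.524 -0.231  0.257] az depth -96.9 az ray -97.7 r ray 0.1085
20 [338.5 126.8] [ 0.432 -0.107  0.257] az depth 169.8 az ray 170.7 r ray 0.1078
28 [273.3 165.6] [ 0.648 -0.139  0.256] az depth -6.8 az ray -7.6 r ray 0.1113
21 [330.6 172.1] [ 0.558 -0.016  0.257] az depth 79.1 az ray 79.8 r ray 0.11
133 (258.3, 236.1) 29.1 [0.4836 0.2065]
22 (253.1, 258.2) 4.3 [0.4121 0.2211]
59 (263.4, 219.4) 10.7 [0.5379 0.1918]
[0.47941925 0.20465212] [-0.96874531  0.24805752] 165.63740408164156 -0.09760045325630559 0.08978104556089773 [0.57396924 0.1804416 ] [0.39244429 0.22692299]
scene 140 (401.4, 250.3) 25.9 61.3 [0.4875 0.2086]
scene 61 (385.5, 258.0) 23.0 20.0 [0.5389 0.1914]
scene 21 (420.8, 236.8) 7.8 7.1 [0.4128 0.2213]
```

Peg tips now average −8.7°, and the empty one reads −7.2° by depth and −7.6° by ray, against the pointer ball at −8.1° in the same view, so they agree within about 1°. Both views agree on the loupe: eye (0.4125,0.2213) and lens (0.5383,0.1916), 129.5 mm apart (130 given). Next I fit the arm geometry to check reach for the tilted hang.

```bash
python3 - <<'E'
from h import *
from scipy.optimize import least_squares
L=np.loadtxt("log.txt"); print(len(L))
L=np.vstack([L,[1.19672139,.0527855525,1.40162625,0,1.68861025,-.0702902753,.15692678,.50071225,.23054894,.15131,.988486,-.0007,-.00014]])
q=L[:,:6];P=L[:,6:9]
rho=np.hypot(P[:,0],P[:,1]); th=np.arctan2(P[:,1],P[:,0]); lat=rho*np.sin(th-q[:,0]); fr=rho*np.cos(th-q[:,0]); print("lat",lat.round(4))
def f(x,full=False):
    a,L1,L2,e,hD=x; A=q[:,1];B=q[:,1]+q[:,2]
    r=a+L1*np.sin(A)+L2*np.sin(B)+e*np.cos(B); z=hD+L1*np.cos(A)+L2*np.cos(B)-e*np.sin(B)
    return np.r_[r-fr,z-P[:,2]]
for fix in(0,1):
    g=(lambda x:f(np.r_[x[:3],0,x[3]])) if not fix else f
    x=least_squares(g,[.05,.42,.42,.2][:3]+([0] if fix else [])+[.2]); print(x.x.round(4),abs(x.fun).max())
E
```

```text
7
lat [0.037  0.0369 0.0367 0.037  0.0371 0.0368 0.0368 0.0369]
[ 0.0134  0.365   0.4994 -0.1902] 0.01999827721173031
[ 0.      0.3526  0.4962  0.1064 -0.0735] 0.0004177578786929703
```

Request:
{"method": "carry_out", "body": {"rows": [{"dp":[0,0,0],"turn":[0,-1,0],"claw":60},{"dp":[0,0,0],"turn":[0,-1,0],"claw":60},{"dp":[0,0,0],"turn":[0,-1,0],"claw":60},{"dp":[0,0,0],"turn":[0,-1,0],"claw":60},{"dp":[0,0,0],"turn":[0,-1,0],"claw":60},{"dp":[0,0,0],"turn":[0,-1,0],"claw":60},{"dp":[0,0,0],"turn":[0,-1,0],"claw":60},{"dp":[0,0,0],"turn":[0,-1,0],"claw":60},{"dp":[0,0,0],"turn":[0,0,0],"claw":60}]}}

```text
t: 12.15
position: [0.5969, -0.1381, 0.3218]
ee_rot: [0.941, -0.132, -0.307, -0.043]
force: [-0.1, 0.4, -1.3]
grip_width: 0.763
```

```bash
python3 - <<'E'
from h import *
s=log(); q=s["joint_positions"]; P=s["position"]; M=R.from_quat(s["ee_rot"]).as_matrix(); print(q.round(3),P.round(4),M[:,2].round(3))
r=lambda a:R.from_euler("z",a).as_matrix()
def base(q,x=(.3526,.4962,.1064,-.0735)):
    L1,L2,e,h=x;A=q[1];B=q[1]+q[2]; return np.array([L1*np.sin(A)+L2*np.sin(B)+e*np.cos(B),.0369,h+L1*np.cos(A)+L2*np.cos(B)-e*np.sin(B)])
Y=lambda a:R.from_euler("y",a).as_matrix()
Ry=r(q[0])@Y(q[1]+q[2])@R.from_euler("z",q[3]).as_matrix()@Y(q[4])@R.from_euler("z",q[5]).as_matrix()
print("pred R vs meas",Ry.round(3).tolist(),M.round(3).tolist())
# TCP = q1*(wrist_with_h0) + D*z ; base() returned with hD=h-D => wrist=base+D*Z
b=r(q[0])@base(q); v=M[:,2]+[0,0,1]; d=P-b; print("D",d@v/(v@v),"resid",(d-v*(d@v)/(v@v)).round(4))
E
```

```text
[-0.286  0.958  0.125 -0.008  2.689  1.558] [ 0.5969 -0.1381  0.3218] [-0.567  0.163 -0.808]
pred R vs meas [[0.275, 0.777, -0.567], [0.961, -0.222, 0.163], [0.001, -0.59, -0.808]] [[0.777, -0.275, -0.567], [-0.222, -0.961, 0.163], [-0.59, -0.001, -0.808]]
D 0.27979414469934477 resid [-0. -0. -0.]
```

```bash
cat > ik.py <<'E'
from h import *
L1,L2,E0,H,LAT,D=.3526,.4962,.1064,-.0735+.2798,.0369,.2798
LO=np.array([-2.9,-.91,.12,-1.06,.26,-2.93]);HI=np.array([2.9,2.17,2.37,4.2,2.73,2.93])
Y=lambda a:np.array([[np.cos(a),0,np.sin(a)],[0,1,0],[-np.sin(a),0,np.cos(a)]])
Z=lambda a:np.array([[np.cos(a),-np.sin(a),0],[np.sin(a),np.cos(a),0],[0,0,1.]])
def ik(p,M):
    W=p-D*M[:,2]; rho=np.hypot(W[0],W[1])
    q1=np.arctan2(W[1],W[0])-np.arcsin(LAT/rho); x=np.sqrt(rho**2-LAT**2); z=W[2]-H
    l=np.hypot(L2,E0); g=np.arctan2(E0,L2); d=np.hypot(x,z)
    c=(d*d-L1*L1-l*l)/(2*L1*l)
    if abs(c)>1: return None
    k=np.arccos(c)             # forearm direction angle = q2+k ; forearm vec angle from up = B+g
    q3=k-g; q2=np.arctan2(x,z)-np.arctan2(l*np.sin(k),L1+l*np.cos(k))
    N=(Z(q1)@Y(q2+q3)).T@M@Z(-np.pi/2)
    q5=np.arccos(np.clip(N[2,2],-1,1)); q4=np.arctan2(N[1,2],N[0,2]); q6=np.arctan2(N[2,1],-N[2,0])
    if q4<LO[3]: q4+=2*np.pi
    return np.array([q1,q2,q3,q4,q5,q6])
def margin(q): return -9 if q is None else min((q-LO).min(),(HI-q).min())
def elbow(q): return Z(q[0])@np.array([L1*np.sin(q[1]),LAT,H+L1*np.cos(q[1])])
AX=np.array([.5375,-.1255]);PH=np.radians(-8.7)
RAD=np.array([np.cos(PH),np.sin(PH),0]);TAU=np.array([-np.sin(PH),np.cos(PH),0]);UP=np.array([0,0,1.])
POUT=np.cos(np.pi/6)*RAD+.5*UP
TIP=np.array([*AX,.254])+.111*RAD
def pose(zt,ex,Lt,side=1):
    "tool pose with eye centre Lt below the tip along the peg, tool z=zt, loupe x=ex, tool x=side*ex"
    x=side*ex; M=np.c_[x,np.cross(zt,x),zt]; g=TIP-Lt*POUT-.062*ex; return g+.019*zt,M
E
python3 - <<'E'
from ik import *
L=np.loadtxt("log.txt")[-1]; print(ik(L[6:9],R.from_quat(L[9:]).as_matrix()).round(3),L[:6].round(3))
res=[]
for t in np.radians(range(20,75,5)):
  for s in np.radians(range(-60,65,10)):   # lateral deviation
    z=-(np.sin(t)*RAD+np.cos(t)*UP); z=np.cos(s)*z+np.sin(s)*TAU
    off=np.degrees(np.arccos(-z@POUT))
    if off>36: continue
    for ps in np.radians(range(-180,180,15)):
      u=UP-UP@z*z;u/=np.linalg.norm(u); ex=np.cos(ps)*u+np.sin(ps)*np.cross(z,u)
      for side in(1,-1):
        ms=[]
        for Lt in(-.02,.035):
            q=ik(*pose(z,ex,Lt,side)); ms.append(margin(q))
        if min(ms)<.04: continue
        e=elbow(q); p,M=pose(z,ex,.035,side); W=p-D*z
        f=np.linspace(0,1,40)[:,None]; S=e+(W-e)*f; near=np.hypot(*(S[:,:2]-AX).T)<.12
        cl=S[near,2].min() if near.any() else 9
        b=M.T@(TIP-(p-.019*z))
        res.append((np.degrees(np.arcsin(ex[2])),off,np.degrees(t),np.degrees(s),np.degrees(ps),side,min(ms),cl,*b.round(3)))
res.sort(key=lambda r:-r[0]); print(len(res))
for r in res[:25]: print(np.round(r,2))
for k in (10,0): 
    x=[r for r in res if r[0]<k][:5]
    for r in x: print(np.round(r,2))
E
```

```text
[-0.286  0.958  0.125 -0.008  2.689  1.558] [-0.286  0.958  0.125 -0.008  2.689  1.558]
238
[ 2.197e+01  3.553e+01  4.000e+01 -3.000e+01 -6.000e+01  1.000e+00
  1.000e-01  9.000e+00  8.000e-02 -1.000e-02 -3.000e-02]
[ 2.197e+01  3.553e+01  4.000e+01 -3.000e+01 -6.000e+01 -1.000e+00
  1.000e-01  9.000e+00 -8.000e-02  1.000e-02 -3.000e-02]
[ 1.689e+01  3.553e+01  3.000e+01 -2.000e+01 -6.000e+01 -1.000e+00
  1.600e-01  9.000e+00 -7.000e-02  2.000e-02 -3.000e-02]
[ 1.181e+01  3.323e+01  4.500e+01 -3.000e+01 -7.500e+01  1.000e+00
  6.000e-02  9.000e+00  8.000e-02 -0.000e+00 -3.000e-02]
[ 1.181e+01  3.323e+01  4.500e+01 -3.000e+01 -7.500e+01 -1.000e+00
  6.000e-02  9.000e+00 -8.000e-02  0.000e+00 -3.000e-02]
[ 1.117e+01  3.553e+01  4.000e+01 -3.000e+01 -7.500e+01  1.000e+00
  1.900e-01  9.000e+00  8.000e-02 -1.000e-02 -3.000e-02]
[ 1.117e+01  3.553e+01  4.000e+01 -3.000e+01 -7.500e+01 -1.000e+00
  1.900e-01  9.000e+00 -8.000e-02  1.000e-02 -3.000e-02]
[ 9.510e+00  3.161e+01  3.500e+01 -2.000e+01 -7.500e+01  1.000e+00
  1.000e-01  9.000e+00  8.000e-02 -1.000e-02 -3.000e-02]
[ 9.510e+00  3.1
[... 2576 characters left out ...]
0  3.553e+01  3.000e+01  2.000e+01  7.500e+01  1.000e+00
  1.100e-01  4.400e-01  8.000e-02  1.000e-02 -3.000e-02]
[-6.28e+00  3.50e+01  2.50e+01  0.00e+00 -1.05e+02  1.00e+00  8.00e-02
  4.80e-01  7.00e-02 -2.00e-02 -3.00e-02]
[-6.28e+00  3.50e+01  2.50e+01  0.00e+00 -1.05e+02 -1.00e+00  2.10e-01
  4.80e-01 -7.00e-02  2.00e-02 -3.00e-02]
[-6.28e+00  3.50e+01  2.50e+01  0.00e+00  1.05e+02  1.00e+00  1.50e-01
  4.80e-01  7.00e-02  2.00e-02 -3.00e-02]
[-7.770e+00  3.147e+01  3.000e+01 -1.000e+01 -1.050e+02  1.000e+00
  2.300e-01  4.700e-01  8.000e-02 -1.000e-02 -3.000e-02]
[-7.770e+00  3.147e+01  3.000e+01 -1.000e+01 -1.050e+02 -1.000e+00
  2.300e-01  4.700e-01 -8.000e-02  1.000e-02 -3.000e-02]
```

```bash
cat >> ik.py <<'E'
def zdir(t,s):
    z=-(np.sin(t)*RAD+np.cos(t)*UP); return np.cos(s)*z+np.sin(s)*TAU
def exdir(z,ps):
    u=UP-UP@z*z;u/=np.linalg.norm(u); return np.cos(ps)*u+np.sin(ps)*np.cross(z,u)
E
python3 - <<'E'
from ik import *
rad=np.radians
def search(Ls,maxoff,key,n=6):
    res=[]
    for t in range(20,80,4):
      for s in range(-50,55,5):
        z=zdir(rad(t),rad(s)); off=np.degrees(np.arccos(-z@POUT))
        if off>maxoff: continue
        for ps in range(-180,180,10):
          ex=exdir(z,rad(ps))
          for side in(1,-1):
            Q=[ik(*pose(z,ex,L,side)) for L in Ls]; m=min(map(margin,Q))
            if m<.05: continue
            res.append((off,np.degrees(np.arcsin(ex[2])),t,s,ps,side,m,*Q[-1]))
    res.sort(key=key)
    for r in res[:n]: print(np.round(r,2).tolist())
print("insert: min off");search((-.025,0,.02),34,lambda r:r[0],10)
print("min off, q4 small");search((-.025,0,.02),34,lambda r:r[0]-.3*r[1],10)
for L in(.035,.05,.062): print("final",L);search((L,),38,lambda r:-r[1],8)
E
```

```text
insert: min off
[24.0, -36.0, 36.0, 0.0, -180.0, 1.0, 0.06, -0.26, 0.75, 0.55, -0.1, 2.46, 1.41]
[24.0, -36.0, 36.0, 0.0, -180.0, -1.0, 0.06, -0.26, 0.75, 0.55, -0.1, 2.46, -1.73]
[24.0, -35.37, 36.0, 0.0, -170.0, 1.0, 0.06, -0.24, 0.75, 0.55, -0.09, 2.46, 1.6]
[24.0, -35.37, 36.0, 0.0, -170.0, -1.0, 0.06, -0.24, 0.75, 0.55, -0.09, 2.46, -1.54]
[24.49, -36.3, 36.0, -5.0, -180.0, 1.0, 0.07, -0.24, 0.75, 0.56, -0.21, 2.44, 1.22]
[24.49, -36.3, 36.0, -5.0, -180.0, -1.0, 0.07, -0.24, 0.75, 0.56, -0.21, 2.44, -1.93]
[24.49, -35.66, 36.0, -5.0, -170.0, 1.0, 0.08, -0.22, 0.74, 0.57, -0.2, 2.44, 1.41]
[24.49, -35.66, 36.0, -5.0, -170.0, -1.0, 0.08, -0.22, 0.74, 0.57, -0.2, 2.44, -1.73]
[24.49, -33.8, 36.0, -5.0, -160.0, 1.0, 0.08, -0.21, 0.75, 0.57, -0.19, 2.44, 1.61]
[24.49, -33.8, 36.0, -5.0, -160.0, -1.0, 0.08, -0.21, 0.75, 0.57, -0.19, 2.44, -1.53]
min off, q4 small
[31.48, 5.72, 32.0, -15.0, -80.0, 1.0, 0.06, -0.09, 0.8, 0.55, -0.32, 2.33, 2.75]
[31.48, 5.72, 32.0, -15.0, -80.0, -1.0, 0.06, -0.09, 0.8, 0.55, -0.32, 2.33, -0.39]
[33.93, 11.92, 32.0, -20.0, -70.0, 1.0, 0.12, -0.06, 0.8, 0
[... 1914 characters left out ...]
06, 1.22, 0.23, -1.01, 2.5, 0.57]
final 0.062
[35.2, 68.96, 64.0, -35.0, 0.0, 1.0, 0.07, -0.05, 1.17, 0.36, -0.99, 2.51, -2.68]
[35.2, 68.96, 64.0, -35.0, 0.0, -1.0, 0.07, -0.05, 1.17, 0.36, -0.99, 2.51, 0.46]
[30.24, 67.69, 64.0, -30.0, 0.0, 1.0, 0.09, -0.08, 1.23, 0.25, -0.97, 2.58, -2.66]
[30.24, 67.69, 64.0, -30.0, 0.0, -1.0, 0.09, -0.08, 1.23, 0.25, -0.97, 2.58, 0.48]
[35.2, 66.8, 64.0, -35.0, -10.0, 1.0, 0.1, -0.04, 1.14, 0.4, -0.96, 2.51, -2.82]
[35.2, 66.8, 64.0, -35.0, -10.0, -1.0, 0.1, -0.04, 1.14, 0.4, -0.96, 2.51, 0.32]
[35.0, 65.82, 60.0, -35.0, 0.0, 1.0, 0.13, -0.05, 1.14, 0.38, -0.93, 2.47, -2.64]
[35.0, 65.82, 60.0, -35.0, 0.0, -1.0, 0.13, -0.05, 1.14, 0.38, -0.93, 2.47, 0.5]
```

```bash
cat >> ik.py <<'E'
PEGS=[np.array([*AX,.254])+.111*(np.cos(PH+k*np.pi/2)*RAD*0+np.array([np.cos(PH+k*np.pi/2),np.sin(PH+k*np.pi/2),0])) for k in range(4)]
def clear(q,p,M):
    "least distance from forearm axis to the pegs' upper line"
    e=elbow(q);W=p-D*M[:,2]; f=np.linspace(0,1,30)[:,None]; S=np.vstack([e+(W-e)*f, W+(p-.11*M[:,2]-W)*f])
    best=9
    for k,T in enumerate(PEGS):
        c=np.array([*AX,.218]); B=c+(T-c)*np.linspace(0,1,12)[:,None]
        d=np.linalg.norm(S[:,None]-B[None],axis=2); best=min(best,d[:30].min() if k==0 else d.min())
    return best
E
python3 - <<'E'
from ik import *
rad=np.radians
def search(Ls,maxoff,mc,key,n=6):
    res=[]
    for t in range(20,80,4):
      for s in range(-50,55,5):
        z=zdir(rad(t),rad(s)); off=np.degrees(np.arccos(-z@POUT))
        if off>maxoff: continue
        for ps in range(-120,30,10):
          ex=exdir(z,rad(ps)); PP=[pose(z,ex,L,-1) for L in Ls]
          Q=[ik(*x) for x in PP]; m=min(map(margin,Q))
          if m<.06: continue
          c=min(clear(q,*x) for q,x in zip(Q,PP))
          if c<mc: continue
          b=PP[-1][1].T@(TIP-PP[-1][0]+.019*z)
          res.append((off,np.degrees(np.arcsin(ex[2])),t,s,ps,m,c,*Q[-1],*b*1000))
    res.sort(key=key)
    for r in res[:n]: print(np.round(r,2).tolist())
search((-.025,0,.02),34,.1,lambda r:r[0]-.3*r[1],8)
for c in(.09,.11,.13):print("c",c);search((.05,),38,c,lambda r:-r[1],5)
E
```

```text
[31.48, 5.72, 32.0, -15.0, -80.0, 0.06, 0.14, -0.09, 0.8, 0.55, -0.32, 2.33, -0.39, -68.49, 8.18, -17.06]
[33.93, 11.92, 32.0, -20.0, -70.0, 0.12, 0.13, -0.06, 0.8, 0.58, -0.41, 2.3, -0.35, -69.39, 8.37, -16.59]
[30.86, 0.0, 36.0, -20.0, -90.0, 0.1, 0.13, -0.07, 0.8, 0.57, -0.44, 2.37, -0.69, -71.12, 4.7, -17.17]
[29.6, -5.48, 32.0, -10.0, -100.0, 0.09, 0.14, -0.12, 0.77, 0.57, -0.23, 2.35, -0.58, -68.81, 7.15, -17.39]
[31.48, 0.0, 32.0, -15.0, -90.0, 0.13, 0.13, -0.09, 0.77, 0.59, -0.32, 2.32, -0.56, -69.82, 6.93, -17.06]
[31.61, 0.0, 40.0, -25.0, -90.0, 0.09, 0.12, -0.05, 0.83, 0.57, -0.56, 2.4, -0.81, -72.17, 2.54, -17.03]
[28.06, -12.32, 36.0, -15.0, -110.0, 0.1, 0.14, -0.11, 0.78, 0.57, -0.35, 2.4, -0.92, -70.83, 3.25, -17.65]
[33.37, 4.92, 28.0, -10.0, -80.0, 0.1, 0.14, -0.12, 0.77, 0.57, -0.21, 2.28, -0.25, -66.41, 10.08, -16.7]
c 0.09
[35.79, 58.25, 52.0, -35.0, -10.0, 0.23, 0.09, -0.03, 1.07, 0.42, -0.83, 2.42, 0.37, -72.18, 27.41, -40.56]
[36.75, 56.76, 48.0, -35.0, 0.0, 0.26, 0.1, -0.04, 1.06, 0.42, -0.8, 2.37, 0.54, -65.64, 29.69, -40.06]
[36.75, 55.46, 48.0, -35.0, -10.0
[... 657 characters left out ...]
.05, 0.99, 0.45, -0.65, 2.32, 0.64, -59.33, 28.93, -40.69]
[35.53, 48.44, 40.0, 30.0, 0.0, 0.2, 0.11, -0.44, 1.08, 0.32, 0.54, 2.47, 2.31, -59.33, -28.93, -40.69]
c 0.13
[37.71, 45.52, 36.0, -30.0, 0.0, 0.39, 0.14, -0.05, 0.94, 0.51, -0.61, 2.26, 0.64, -58.19, 30.34, -39.56]
[35.53, 44.68, 40.0, -30.0, -20.0, 0.42, 0.13, -0.03, 0.93, 0.54, -0.62, 2.31, 0.33, -69.39, 28.1, -40.69]
[37.71, 44.64, 36.0, -30.0, -10.0, 0.44, 0.14, -0.04, 0.91, 0.56, -0.6, 2.25, 0.49, -63.52, 30.54, -39.56]
[37.71, 44.64, 36.0, -30.0, 10.0, 0.35, 0.13, -0.06, 0.96, 0.47, -0.63, 2.27, 0.79, -52.98, 29.22, -39.56]
[34.11, 42.84, 36.0, -25.0, 0.0, 0.32, 0.14, -0.08, 0.97, 0.44, -0.54, 2.3, 0.73, -54.13, 26.91, -41.4]
```

Request:
{"method": "carry_out", "body": {"rows": [{"dp":[0,0,-0.2],"turn":[0,1,0],"claw":60},{"dp":[0,0,-0.2],"turn":[0,1,0],"claw":60},{"dp":[0,0,0],"turn":[0,1,0],"claw":60},{"dp":[0,0,0],"turn":[0,1,0],"claw":60},{"dp":[0,0,0],"turn":[0,1,0],"claw":60},{"dp":[0,0,0],"turn":[0,1,0],"claw":60},{"dp":[0,0,0],"turn":[0,1,0],"claw":60},{"dp":[0,0,0],"turn":[0,0.7,0],"claw":60}]}}

```text
t: 12.95
position: [0.6052, -0.1404, 0.3401]
ee_rot: [0.99, -0.139, -0.0, -0.0]
force: [-0.8, 0.5, 0.1]
grip_width: 0.766
```

```bash
python3 st.py; python3 - <<'E'
from h import *
x=np.array([.973,-.229,0]);x/=np.linalg.norm(x);z=np.array([0,0,-1.]);M=np.c_[x,np.cross(z,x),z]
s=env.sense(); R0=R.from_quat(s["ee_rot"]).as_matrix()
print("turn",delta([.4725,.207,.12],M)[1]); print("dp after turn",(M.T@(np.array([.4725,.207,.12])-s["position"])/.04).round(2))
E
```

```text
12.95 [ 0.6052 -0.1404  0.3401] [[0.961, -0.275, -0.001], [-0.275, -0.961, 0.001], [-0.001, -0.001, -1.0]] F [-0.8  0.5  0.1] w 0.766 q [-0.29  0.35  0.85  0.    1.94  1.56]
turn [-0.01  0.01 -0.6 ]
dp after turn [-5.22 -7.69  5.5 ]
```

Request:
{"method": "carry_out", "body": {"rows": [{"dp":[0,0,0],"turn":[0,0,-0.6],"claw":100},{"dp":[-0.435,-0.64,0],"turn":[0,0,0],"claw":100},{"dp":[-0.435,-0.64,0],"turn":[0,0,0],"claw":100},{"dp":[-0.435,-0.64,0],"turn":[0,0,0],"claw":100},{"dp":[-0.435,-0.64,0],"turn":[0,0,0],"claw":100},{"dp":[-0.435,-0.64,0],"turn":[0,0,0],"claw":100},{"dp":[-0.435,-0.64,0],"turn":[0,0,0],"claw":100},{"dp":[-0.435,-0.64,0],"turn":[0,0,0],"claw":100},{"dp":[-0.435,-0.64,0.8],"turn":[0,0,0],"claw":100},{"dp":[-0.435,-0.64,0.8],"turn":[0,0,0],"claw":100},{"dp":[-0.435,-0.64,0.8],"turn":[0,0,0],"claw":100},{"dp":[-0.435,-0.64,0.8],"turn":[0,0,0],"claw":100},{"dp":[-0.435,-0.64,0.8],"turn":[0,0,0],"claw":100},{"dp":[0,0,0.8],"turn":[0,0,0],"claw":100},{"dp":[0,0,0.8],"turn":[0,0,0],"claw":100},{"dp":[0,0,0.8],"turn":[0,0,0],"claw":100},{"dp":[0,0,0.6],"turn":[0,0,0],"claw":100},{"dp":[0,0,0],"turn":[0,0,0],"claw":100}]}}

```text
t: 14.75
position: [0.4683, 0.2068, 0.0577]
ee_rot: [0.993, -0.115, -0.006, -0.0]
force: [0.3, -0.2, -0.5]
grip_width: 0.611
```

```bash
python3 st.py; python3 - <<'E'
from h import *
x=np.array([.973,-.229,0]);x/=np.linalg.norm(x);z=np.array([0,0,-1.]);M=np.c_[x,np.cross(z,x),z]
print(delta([.4725,.207,.004],M))
p,d=camera("scene"); cv2.imwrite("pics/c4.png",cv2.resize(p[150:300,320:500],(720,600),interpolation=3)[:,:,::-1])
E
python3 balls.py
```

```text
14.75 [0.4683 0.2068 0.0577] [[0.973, -0.229, -0.012], [-0.229, -0.974, 0.002], [-0.012, 0.001, -1.0]] F [ 0.3 -0.2 -0.5] w 0.611 q [0.34 0.16 1.65 0.01 1.35 2.14]
(array([ 0.12, -0.03,  1.34]), array([0.01, 0.15, 0.01]))
19 [283.5 120.9] [ 0.524 -0.232  0.257] az depth -96.6 az ray -97.3 r ray 0.1087
20 [338.5 126.8] [ 0.432 -0.107  0.256] az depth 169.8 az ray 170.7 r ray 0.1078
28 [273.3 165.6] [ 0.648 -0.14   0.256] az depth -7.0 az ray -7.6 r ray 0.1113
22 [330.6 172. ] [ 0.557 -0.016  0.257] az depth 79.2 az ray 79.9 r ray 0.1099
```

View pics/c4.png

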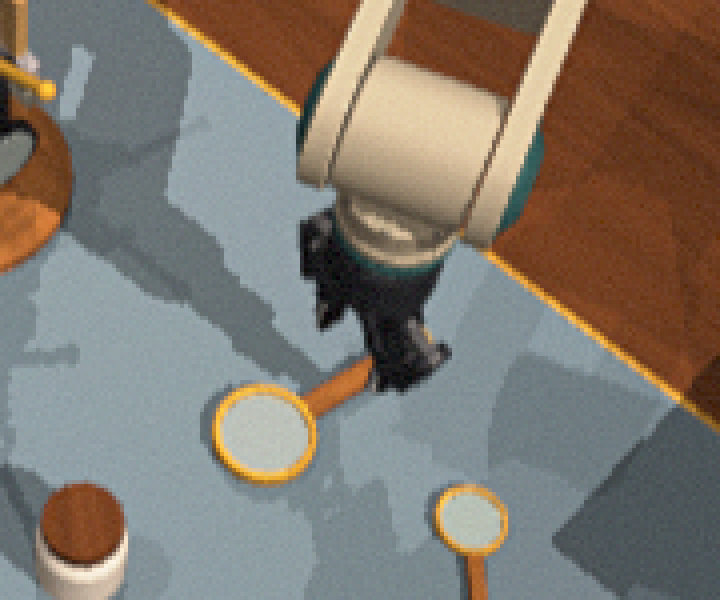

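Request:
{"method": "carry_out", "body": {"force": 60, "rows": [{"dp":[0.12,-0.03,0.4],"turn":[0,0.15,0],"claw":120},{"dp":[0,0,0.5],"turn":[0,0,0],"claw":130},{"dp":[0,0,0.3],"turn":[0,0,0],"claw":140},{"dp":[0,0,0.1],"turn":[0,0,0],"claw":160},{"dp":[0,0,0],"turn":[0,0,0],"claw":255},{"dp":[0,0,0],"turn":[0,0,0],"claw":255},{"dp":[0,0,0],"turn":[0,0,0],"claw":255},{"dp":[0,0,0],"turn":[0,0,0],"claw":255},{"dp":[0,0,0],"turn":[0,0,0],"claw":255}]}}

```text
t: 15.75
position: [0.4754, 0.2077, 0.0093]
ee_rot: [0.993, -0.115, 0.002, -0.001]
force: [-0.6, -1.0, 5.1]
grip_width: 0.183
```

```bash
python3 st.py
```

```text
15.75 [0.4754 0.2077 0.0093] [[0.973, -0.229, 0.005], [-0.229, -0.974, 0.001], [0.005, -0.002, -1.0]] F [-0.6 -1.   5.1] w 0.183 q [ 0.34  0.23  1.67 -0.    1.24  2.14]
```

Request:
{"method": "carry_out", "body": {"rows": [{"dp":[0,0,-0.3],"turn":[0,0,0],"claw":255},{"dp":[0,0,-0.6],"turn":[0,0,0],"claw":255},{"dp":[0,0,-0.6],"turn":[0,0,0],"claw":255},{"dp":[0,0,-0.6],"turn":[0,0,0],"claw":255},{"dp":[0,0,0],"turn":[0,0,0],"claw":255},{"dp":[0,0,0],"turn":[0,0,0],"claw":255}]}}

```text
t: 16.35
position: [0.4745, 0.2075, 0.0923]
ee_rot: [0.993, -0.115, 0.002, -0.001]
force: [-0.3, 0.1, -1.6]
grip_width: 0.185
```

```bash
python3 st.py; python3 - <<'E'
from h import *
p,d=camera("scene"); np.savez("g.npz",p=p,d=d); C=cloud("scene",d)
cv2.imwrite("pics/c5.png",cv2.resize(p[160:300,340:480],(600,600),interpolation=3)[:,:,::-1])
E
```

```text
16.35 [0.4745 0.2075 0.0923] [[0.973, -0.229, 0.004], [-0.229, -0.973, 0.001], [0.004, -0.002, -1.0]] F [-0.3  0.1 -1.6] w 0.185 q [ 0.34  0.12  1.61 -0.    1.41  2.14]
```

View pics/c5.png

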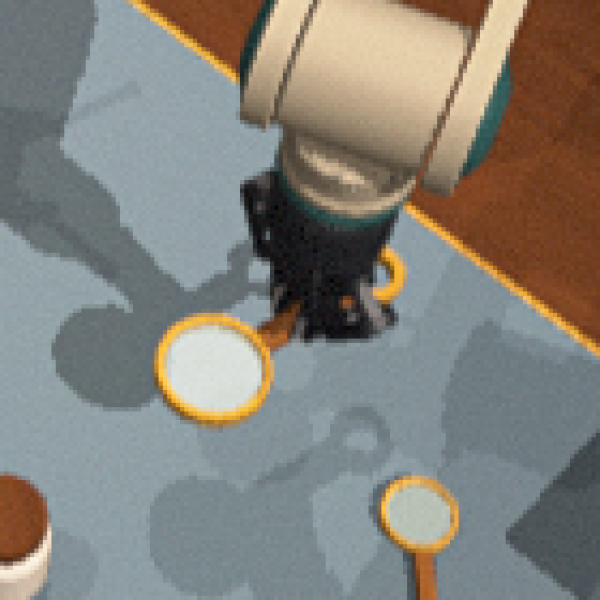

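Loupe lifted level, with lens at (390,246) and eye at (430,224). Now I measure where it sits in the gripper.

```bash
cat > inhand.py <<'E'
from ik import *
import sys
f=np.load(sys.argv[1]); p,d=f["p"],f["d"]; s=env.sense(); M=R.from_quat(s["ee_rot"]).as_matrix(); C=cloud("scene",d)
T=(C-s["position"])@M   # tool frame
h=cv2.cvtColor(p,cv2.COLOR_RGB2HSV); br=(h[...,1]>90)&(h[...,2]>120)&(h[...,0]>12)&(h[...,0]<35)&(d>0)
for n,x0,x1 in(("lens",.025,.125),("eye",-.095,-.04)):
    m=br&(T[...,0]>x0)&(T[...,0]<x1)&(abs(T[...,1])<.06)&(abs(T[...,2])<.05)
    q=T[m]; print(n,len(q),"med z mm",(np.median(q[:,2])*1000).round(1),"x rng",(np.percentile(q[:,0],[3,97])*1000).round(1),"y rng",(np.percentile(q[:,1],[3,97])*1000).round(1))
E
python3 inhand.py g.npz
```

```text
lens 197 med z mm -5.5 x rng [ 28.1 102.7] y rng [-37.6  32.5]
eye 45 med z mm -6.4 x rng [-82.7 -52.3] y rng [-23.    4.8]
```

```bash
cat >> ik.py <<'E'
OFF=[.063,0.,0.]   # eye at tool x=-OFF0, tool y=OFF1, tool z=OFF2
def pose(zt,ex,Lt,side=-1,shift=0):
    x=-ex; M=np.c_[x,np.cross(zt,x),zt]; return TIP-Lt*POUT+shift-M@np.array([-OFF[0],OFF[1],OFF[2]]),M
def seg(p0,M0,p1,M1,n):
    "n rows from pose 0 to pose 1: straight line, even turn"
    rv=R.from_matrix(M0.T@M1).as_rotvec(); out=[];p=p0;M=M0;mm=9
    for k in range(1,n+1):
        t=k/n; pk=p0+(p1-p0)*t; Mk=M0@R.from_rotvec(rv*t).as_matrix()
        out.append((M.T@(pk-p)/.04).round(2).tolist()); q=ik(pk,Mk); mm=min(mm,margin(q)); p,M=pk,Mk
    return out,(rv/n/.08).round(2).tolist(),mm
E
python3 - <<'E'
from ik import *
rad=np.radians; best=[]
for t in range(28,46,2):
  for s in range(-30,1,5):
    for ps in range(-120,-60,10):
      z=zdir(rad(t),rad(s)); ex=exdir(z,rad(ps)); PP=[pose(z,ex,L) for L in(-.035,0,.05)]; Q=[ik(*x) for x in PP]; m=min(map(margin,Q))
      if m>.05: best.append((np.degrees(np.arccos(-z@POUT)),np.degrees(np.arcsin(ex[2])),t,s,ps,m,min(clear(q,*x) for q,x in zip(Q,PP)),*Q[0]))
best.sort(key=lambda r:r[0]-.2*r[1])
for r in best[:8]: print(np.round(r,2).tolist())
t,s,ps=best[0][2:5]
E
```

```text
[33.23, -10.8, 30.0, -15.0, -110.0, 0.05, 0.12, -0.11, 0.97, 0.17, -0.4, 2.5, -1.06]
[35.53, 0.0, 30.0, -20.0, -90.0, 0.06, 0.11, -0.07, 0.99, 0.18, -0.5, 2.46, -0.86]
[38.29, 12.24, 30.0, -25.0, -70.0, 0.05, 0.1, -0.03, 1.02, 0.17, -0.59, 2.43, -0.65]
[35.0, -5.2, 28.0, -15.0, -100.0, 0.09, 0.11, -0.1, 0.95, 0.21, -0.38, 2.45, -0.87]
[37.16, 5.56, 28.0, -20.0, -80.0, 0.08, 0.11, -0.06, 0.98, 0.2, -0.48, 2.42, -0.68]
[33.37, -14.3, 28.0, -10.0, -120.0, 0.09, 0.12, -0.14, 0.93, 0.21, -0.27, 2.48, -1.05]
[33.93, -11.92, 32.0, -20.0, -110.0, 0.07, 0.11, -0.08, 0.97, 0.19, -0.53, 2.49, -1.23]
[33.23, -15.9, 30.0, -15.0, -120.0, 0.09, 0.12, -0.12, 0.93, 0.21, -0.41, 2.49, -1.24]
```

```bash
python3 - <<'E'
from ik import *
rad=np.radians; best=[]
for t in range(28,50,2):
  for s in range(-35,6,5):
    for ps in range(-140,-40,10):
      z=zdir(rad(t),rad(s)); ex=exdir(z,rad(ps)); PP=[pose(z,ex,0,shift=-.028*z)]+[pose(z,ex,L) for L in(0,.05)]; Q=[ik(*x) for x in PP]; m=min(map(margin,Q))
      if m>.05: best.append((np.degrees(np.arccos(-z@POUT)),np.degrees(np.arcsin(ex[2])),t,s,ps,m,min(clear(q,*x) for q,x in zip(Q,PP)),*Q[0]))
best.sort(key=lambda r:r[0]-.2*r[1])
for r in best[:8]: print(np.round(r,2).tolist())
best=[]
for t in range(28,60,2):
  for s in range(-35,6,5):
    for ps in range(-90,20,10):
      z=zdir(rad(t),rad(s)); ex=exdir(z,rad(ps)); x=pose(z,ex,.05);q=ik(*x)
      off=np.degrees(np.arccos(-z@POUT))
      if margin(q)>.05 and off<36 and clear(q,*x)>.1: best.append((off,np.degrees(np.arcsin(ex[2])),t,s,ps,margin(q),clear(q,*x),*q))
best.sort(key=lambda r:-r[1])
for r in best[:8]: print(np.round(r,2).tolist())
E
```

```text
[31.48, -5.72, 32.0, -15.0, -100.0, 0.06, 0.12, -0.09, 0.97, 0.18, -0.4, 2.53, -0.84]
[33.93, 6.02, 32.0, -20.0, -80.0, 0.05, 0.11, -0.05, 1.0, 0.17, -0.5, 2.5, -0.65]
[29.6, -15.96, 32.0, -10.0, -120.0, 0.06, 0.13, -0.13, 0.95, 0.18, -0.3, 2.56, -1.03]
[33.23, 0.0, 30.0, -15.0, -90.0, 0.09, 0.12, -0.08, 0.95, 0.21, -0.38, 2.49, -0.66]
[35.53, 11.46, 30.0, -20.0, -70.0, 0.07, 0.11, -0.05, 0.99, 0.19, -0.48, 2.46, -0.47]
[29.75, -17.43, 34.0, -15.0, -120.0, 0.06, 0.12, -0.1, 0.96, 0.18, -0.44, 2.56, -1.22]
[28.41, -24.2, 32.0, -5.0, -140.0, 0.05, 0.14, -0.18, 0.94, 0.17, -0.19, 2.58, -1.19]
[33.37, 0.0, 28.0, -10.0, -90.0, 0.05, 0.12, -0.11, 0.96, 0.17, -0.26, 2.49, -0.48]
[35.79, 54.24, 52.0, -35.0, -20.0, 0.21, 0.1, -0.01, 1.1, 0.35, -0.85, 2.46, 0.17]
[32.83, 51.88, 46.0, -30.0, -10.0, 0.15, 0.11, -0.04, 1.11, 0.27, -0.74, 2.46, 0.42]
[33.65, 51.47, 44.0, -30.0, 0.0, 0.13, 0.11, -0.05, 1.12, 0.25, -0.73, 2.44, 0.57]
[33.65, 50.39, 44.0, -30.0, -10.0, 0.19, 0.11, -0.04, 1.08, 0.31, -0.71, 2.43, 0.43]
[32.1, 49.98, 48.0, -30.0, -20.0, 0.18, 0.11, -0.03, 1.11, 0.3, -0.75, 2.48, 0.26]
[34.55, 49.94, 42.0, -30.0, 0.0, 0.17, 0.12, -0.05, 1.09, 0.29, -0.71, 2.4, 0.59]
[35.45, 49.38, 54.0, -35.0, -30.0, 0.2, 0.1, -0.0, 1.09, 0.37, -0.86, 2.48, 0.01]
[34.55, 48.92, 42.0, -30.0, -10.0, 0.23, 0.12, -0.03, 1.05, 0.35, -0.68, 2.4, 0.45]
```

```bash
cat >> ik.py <<'E'
rad=np.radians
ZA=zdir(rad(32),rad(-15));XA=exdir(ZA,rad(-100))
ZB=zdir(rad(44),rad(-30));XB=exdir(ZB,rad(-10))
PRE=pose(ZA,XA,0,shift=-.028*ZA); A0=pose(ZA,XA,0); A5=pose(ZA,XA,.05); B5=pose(ZB,XB,.05)
E
python3 - <<'E'
from ik import *
s=env.sense(); p0=s["position"]; M0=R.from_quat(s["ee_rot"]).as_matrix()
w1=p0+[0,0,.2]; w2=PRE[0]+[0,.10,.07]; w3=PRE[0]+[0,.02,.03]
print(PRE[0].round(4),A0[0].round(4),A5[0].round(4),B5[0].round(4),"TIP",TIP.round(4))
for n,a,b,k in(("w1->w2",(w1,M0),(w2,PRE[1]),18),("w2->w3",(w2,PRE[1]),(w3,PRE[1]),5)):
    o,t,m=seg(*a,*b,k); print(n,"turn",t,"margin",round(m,3)); print(o)
rv=R.from_matrix(A5[1].T@B5[1]).as_rotvec(); 
for f in np.linspace(0,1,6):
    M=A5[1]@R.from_rotvec(rv*f).as_matrix(); p=TIP-.05*POUT-M@[-.063,0,0]; print(margin(ik(p,M)).round(3),np.degrees(np.arccos(-M[:,2]@POUT)).round(1),np.degrees(np.arcsin(-M[2,0])).round(1))
print(np.linalg.norm(rv))
E
```

```text
[ 0.6347 -0.0811  0.2832] [ 0.6194 -0.0861  0.2603] [ 0.5766 -0.0796  0.2353] [ 0.6319 -0.1064  0.1805] TIP [ 0.6472 -0.1423  0.254 ]
w1->w2 turn [0.3, -0.44, -1.53] margin -9
[[0.28, 0.2, -0.09], [0.25, 0.23, -0.1], [0.21, 0.26, -0.11], [0.18, 0.28, -0.13], [0.14, 0.3, -0.14], [0.09, 0.31, -0.15], [0.05, 0.31, -0.16], [0.01, 0.31, -0.17], [-0.04, 0.31, -0.18], [-0.08, 0.29, -0.18], [-0.12, 0.28, -0.18], [-0.16, 0.25, -0.19], [-0.2, 0.23, -0.19], [-0.23, 0.2, -0.18], [-0.26, 0.16, -0.18], [-0.28, 0.13, -0.17], [-0.3, 0.09, -0.17], [-0.32, 0.04, -0.16]]
w2->w3 turn [0.0, 0.0, 0.0] margin -9
[[-0.38, -0.05, 0.24], [-0.38, -0.05, 0.24], [-0.38, -0.05, 0.24], [-0.38, -0.05, 0.24], [-0.38, -0.05, 0.24]]
0.433 31.5 -5.7
0.448 33.3 6.5
0.441 34.4 18.9
0.414 34.9 30.8
0.329 34.6 41.7
0.19 33.6 50.4
1.435487735581555
```

```bash
cat >> ik.py <<'E'
def box(x,y,z0,z1,n=7):
    g=np.array(np.meshgrid(np.linspace(-x/2,x/2,n),np.linspace(-y/2,y/2,n),np.linspace(z0,z1,n))).reshape(3,-1).T; return g
a_=np.linspace(0,2*np.pi,24,endpoint=False)
LENS=np.vstack([np.c_[.067+r*np.cos(a_),r*np.sin(a_),0*a_+h] for r in(.038,.025,.012,0) for h in(-.007,.007)])
HAND=box(.11,.018,-.007,.007)
BODY=box(.076,.085,-.2,-.073); FING=box(.022,.06,-.073,0)
def line(a,b,n=25): return a+(b-a)*np.linspace(0,1,n)[:,None]
C0=np.array([*AX,.202])
def pd(k): a=PH+k*np.pi/2; return np.array([np.cos(a),np.sin(a),0])
OBS={}
for k in(0,1,3): OBS["peg%d"%k]=line(C0+.02*pd(k),PEGS[k])
OBS["hub"]=np.vstack([line(np.array([AX[0]+.026*np.cos(b),AX[1]+.026*np.sin(b),.186]),np.array([AX[0]+.026*np.cos(b),AX[1]+.026*np.sin(b),.22]),4) for b in a_])
for k in(1,3): OBS["tool%d"%k]=np.array([C0+.056*pd(k)+pd(k+1)*w+np.array([0,0,h]) for w in np.linspace(-.034,.034,9) for h in np.linspace(-.14,.02,14)])
def near(p,M):
    "least distance (mm) of each held part to each obstacle"
    out={}
    for n,S in(("lens",LENS),("hand",HAND),("body",BODY),("fing",FING)):
        W=S@M.T+p
        for o,O in OBS.items():
            if n=="hand" and o=="peg0": continue
            dd=np.linalg.norm(W[:,None]-O[None],axis=2).min()*1000
            if dd<40: out[n+"-"+o]=int(dd)
    return out
def slerp(Ma,Mb,f): return Ma@R.from_rotvec(R.from_matrix(Ma.T@Mb).as_rotvec()*f).as_matrix()
def at(M,L,shift=0): return TIP-L*POUT+shift-M@np.array([-OFF[0],OFF[1],OFF[2]]),M
E
python3 - <<'E'
from ik import *
MA,MB=A0[1],B5[1]
P=[("tau60",*at(MA,0,-.028*ZA+.06*TAU)),("PRE",*PRE),("A0",*A0),("A15",*at(MA,.015))]
P+=[("rot%.1f"%f,*at(slerp(MA,MB,f),.015+.02*f)) for f in(.2,.4,.6,.8,1)]+[("B50",*B5)]
for n,p,M in P:
    q=ik(p,M); print(n,p.round(3),"m",round(float(margin(q)),2),"cl",round(clear(q,p,M),3) if q is not None else None,near(p,M))
E
```

```text
tau60 [ 0.644 -0.022  0.283] m -0.07 cl 0.192 {}
PRE [ 0.635 -0.081  0.283] m 0.06 cl 0.19 {}
A0 [ 0.619 -0.086  0.26 ] m 0.27 cl 0.166 {'lens-peg1': 21, 'hand-peg1': 39}
A15 [ 0.607 -0.084  0.253] m 0.35 cl 0.151 {'lens-peg1': 9, 'lens-tool1': 33, 'hand-peg1': 25, 'hand-tool1': 31, 'fing-tool1': 38}
rot0.2 [ 0.614 -0.079  0.237] m 0.37 cl 0.144 {'lens-peg1': 9, 'lens-tool1': 28, 'hand-peg1': 39, 'hand-tool1': 25, 'fing-tool1': 30}
rot0.4 [ 0.623 -0.08   0.222] m 0.35 cl 0.144 {'lens-tool1': 35, 'hand-tool1': 32, 'fing-tool1': 23}
rot0.6 [ 0.631 -0.085  0.208] m 0.28 cl 0.149 {'fing-tool1': 27}
rot0.8 [ 0.639 -0.095  0.197] m 0.18 cl 0.135 {'fing-tool1': 35}
rot1.0 [ 0.645 -0.108  0.188] m 0.04 cl 0.103 {}
B50 [ 0.632 -0.106  0.18 ] m 0.19 cl 0.114 {'hand-hub': 34, 'fing-tool1': 32}
```

```bash
python3 - <<'E'
from ik import *
MA,MB=A0[1],B5[1]
def show(n,p,M):
    q=ik(p,M); print(n,p.round(3),"off",np.degrees(np.arccos(-M[:,2]@POUT)).round(1),"m",round(float(margin(q)),2),near(p,M))
for f in(0,.1,.2):
    M=slerp(MA,MB,f); z=M[:,2]
    for sh in(.022,.028): show("pre f%.1f %.3f"%(f,sh),*at(M,0,-sh*z))
    show("tau40",*at(M,0,-.022*z+.04*TAU-.0*UP)); show("tau60low",*at(M,0,-.022*z+.06*TAU-.02*UP-.03*RAD))
for f,L in((.1,0),(.1,.008),(.3,.01),(.4,.015),(.5,.02),(.6,.03),(.7,.04)): show("f%.1f L%.3f"%(f,L),*at(slerp(MA,MB,f),L))
E
```

```text
pre f0.0 0.022 [ 0.631 -0.082  0.278] off 31.5 m 0.11 {}
pre f0.0 0.028 [ 0.635 -0.081  0.283] off 31.5 m 0.06 {}
tau40 [ 0.637 -0.043  0.278] off 31.5 m 0.05 {}
tau60low [ 0.611 -0.018  0.258] off 31.5 m 0.3 {'lens-peg1': 31, 'hand-peg1': 39, 'fing-peg1': 38}
pre f0.1 0.022 [ 0.637 -0.079  0.271] off 32.5 m 0.1 {'lens-peg1': 38}
pre f0.1 0.028 [ 0.64  -0.077  0.276] off 32.5 m 0.04 {}
tau40 [ 0.643 -0.039  0.271] off 32.5 m 0.03 {}
tau60low [ 0.616 -0.015  0.251] off 32.5 m 0.31 {'lens-peg1': 38, 'fing-peg1': 38}
pre f0.2 0.022 [ 0.643 -0.077  0.264] off 33.3 m 0.07 {'lens-peg1': 39}
pre f0.2 0.028 [ 0.646 -0.075  0.269] off 33.3 m 0.01 {}
tau40 [ 0.649 -0.037  0.264] off 33.3 m -0.01 {}
tau60low [ 0.622 -0.013  0.244] off 33.3 m 0.3 {}
f0.1 L0.000 [ 0.625 -0.083  0.254] off 32.5 m 0.26 {'lens-peg1': 16}
f0.1 L0.008 [ 0.618 -0.082  0.25 ] off 32.5 m 0.32 {'lens-peg1': 10, 'lens-tool1': 36, 'hand-peg1': 36, 'hand-tool1': 34}
f0.3 L0.010 [ 0.628 -0.08   0.235] off 34.0 m 0.29 {'lens-peg1': 31, 'lens-tool1': 36, 'hand-tool1': 36, 'fing-tool1': 36}
f0.4 L0.015 [ 0.63  -0.081  0.226] off 34.4 m 0.29 {'lens-tool1': 38, 'hand-tool1': 39, 'fing-tool1': 31}
f0.5 L0.020 [ 0.632 -0.083  0.217] off 34.8 m 0.28 {'fing-tool1': 29}
f0.6 L0.030 [ 0.629 -0.085  0.207] off 34.9 m 0.3 {'hand-tool1': 39, 'fing-tool1': 24}
f0.7 L0.040 [ 0.626 -0.088  0.197] off 34.8 m 0.32 {'hand-tool1': 37, 'fing-tool1': 22}
```

```bash
python3 - <<'E'
from ik import *
def show(n,p,M):
    q=ik(p,M); print(n,p.round(3),"off",np.degrees(np.arccos(-M[:,2]@POUT)).round(1),"m",round(float(margin(q)),2),near(p,M))
def mk(t,s,ps): z=zdir(rad(t),rad(s)); x=-exdir(z,rad(ps)); return np.c_[x,np.cross(z,x),z]
for t,s in((32,-15),(30,-10),(34,-10)):
  for ps in(-130,-120,-110,-100,-90,-80,-70): 
    M=mk(t,s,ps); show(f"{t} {s} {ps} pre",*at(M,0,-.022*M[:,2])); show("      L4",*at(M,.004))
E
```

```text
32 -15 -130 pre [ 0.613 -0.103  0.295] off 31.5 m 0.21 {}
      L4 [ 0.597 -0.106  0.275] off 31.5 m 0.33 {'lens-peg1': 32}
32 -15 -120 pre [ 0.618 -0.095  0.29 ] off 31.5 m 0.19 {}
      L4 [ 0.602 -0.098  0.27 ] off 31.5 m 0.33 {'lens-peg1': 19}
32 -15 -110 pre [ 0.624 -0.088  0.284] off 31.5 m 0.16 {}
      L4 [ 0.609 -0.091  0.264] off 31.5 m 0.32 {'lens-peg1': 17, 'hand-peg1': 35}
32 -15 -100 pre [ 0.631 -0.082  0.278] off 31.5 m 0.11 {}
      L4 [ 0.616 -0.086  0.258] off 31.5 m 0.31 {'lens-peg1': 17, 'hand-peg1': 35}
32 -15 -90 pre [ 0.64  -0.078  0.272] off 31.5 m 0.05 {}
      L4 [ 0.624 -0.082  0.252] off 31.5 m 0.26 {'lens-peg1': 18}
32 -15 -80 pre [ 0.648 -0.077  0.266] off 31.5 m -0.04 {}
      L4 [ 0.633 -0.08   0.246] off 31.5 m 0.21 {'lens-peg1': 32}
32 -15 -70 pre [ 0.658 -0.077  0.26 ] off 31.5 m -0.18 {}
      L4 [ 0.642 -0.08   0.24 ] off 31.5 m 0.14 {}
30 -10 -130 pre [ 0.616 -0.099  0.294] off 31.5 m 0.22 {}
      L4 [ 0.601 -0.101  0.273] off 31.5 m 0.34 {'lens-peg1': 27}
30 -10 -120 pre [ 0.622 -0.092  0.289] off 31.5 m 0.19 {}
      L4 [ 0.607 -0.093  0.268] 
[... 773 characters left out ...]
pre [ 0.626 -0.09   0.29 ] off 27.7 m 0.02 {}
      L4 [ 0.61  -0.092  0.27 ] off 27.7 m 0.24 {'lens-peg1': 31}
34 -10 -110 pre [ 0.633 -0.085  0.284] off 27.7 m -0.04 {}
      L4 [ 0.617 -0.086  0.264] off 27.7 m 0.21 {'lens-peg1': 31}
34 -10 -100 pre [ 0.641 -0.08   0.278] off 27.7 m -0.15 {}
      L4 [ 0.625 -0.082  0.258] off 27.7 m 0.16 {'lens-peg1': 31}
34 -10 -90 pre [ 0.65  -0.078  0.272] off 27.7 m -9.0 {}
      L4 [ 0.634 -0.08   0.252] off 27.7 m 0.1 {'lens-peg1': 37}
34 -10 -80 pre [ 0.659 -0.078  0.266] off 27.7 m -9.0 {}
      L4 [ 0.643 -0.079  0.246] off 27.7 m 0.02 {}
34 -10 -70 pre [ 0.668 -0.079  0.26 ] off 27.7 m -9.0 {}
      L4 [ 0.652 -0.081  0.24 ] off 27.7 m -0.09 {}
```

```bash
cat >> ik.py <<'E'
def mk(t,s,ps): z=zdir(rad(t),rad(s)); x=-exdir(z,rad(ps)); return np.c_[x,np.cross(z,x),z]
MI=mk(30,-10,-110); PRE=at(MI,0,-.022*MI[:,2]); MJ=mk(30,-10,-70); MB=mk(44,-30,-10)
EYE=np.vstack([np.c_[-.063+r*np.cos(a_),r*np.sin(a_),0*a_+h] for r in(.021,.014) for h in(-.007,.007)])
def show(n,p,M):
    q=ik(p,M); O=OBS["peg0"]; e=np.linalg.norm((EYE@M.T+p)[:,None]-O[None],axis=2).min()*1000
    print(n,np.round(p,3),"m",round(float(margin(q)),2),"eye-peg0",int(e),near(p,M),None if q is None else q.round(2))
E
python3 - <<'E'
from ik import *
s=env.sense(); p0=s["position"]; M0=R.from_quat(s["ee_rot"]).as_matrix(); w=np.array([*p0[:2],.30])
rv=R.from_matrix(M0.T@MI).as_rotvec(); print("rv",rv,(rv/.08).round(2))
for f in np.linspace(0,1,6): show("turn%.1f"%f,w,slerp(M0,MI,f))
v=PRE[0]+.06*TAU-.02*RAD
for f in(.25,.5,.75,1): show("to v%.2f"%f,w+(v-w)*f,MI)
for f in(.33,.66,1): show("to PRE%.2f"%f,v+(PRE[0]-v)*f,MI)
print("dp up",(p0,w)); print("w->v",(MI.T@(v-w)/.04).round(2),"v->PRE",(MI.T@(PRE[0]-v)/.04).round(2))
E
```

```text
rv [ 0.47539037 -0.5086504  -2.2653304 ] [  5.94  -6.36 -28.32]
turn0.0 [0.474 0.207 0.3  ] m 0.79 eye-peg0 369 {} [ 0.34  0.02  1.29 -0.    1.82  2.14]
turn0.2 [0.474 0.207 0.3  ] m 0.84 eye-peg0 345 {} [0.28 0.07 1.25 0.12 1.89 1.66]
turn0.4 [0.474 0.207 0.3  ] m 0.73 eye-peg0 318 {} [0.24 0.16 1.17 0.2  2.   1.2 ]
turn0.6 [0.474 0.207 0.3  ] m 0.6 eye-peg0 293 {} [0.24 0.26 1.07 0.23 2.13 0.75]
turn0.8 [0.474 0.207 0.3  ] m 0.47 eye-peg0 278 {} [0.26 0.37 0.97 0.19 2.26 0.3 ]
turn1.0 [0.474 0.207 0.3  ] m 0.38 eye-peg0 277 {} [ 0.31  0.45  0.89  0.09  2.35 -0.18]
to v0.25 [0.51  0.15  0.296] m 0.36 eye-peg0 216 {} [ 0.21  0.5   0.82  0.02  2.37 -0.32]
to v0.50 [0.546 0.092 0.292] m 0.34 eye-peg0 159 {} [ 0.12  0.58  0.73 -0.05  2.39 -0.45]
to v0.75 [0.583 0.035 0.288] m 0.32 eye-peg0 102 {} [ 0.03  0.68  0.58 -0.12  2.41 -0.57]
to v1.00 [ 0.619 -0.023  0.284] m 0.26 eye-peg0 45 {} [-0.04  0.83  0.38 -0.19  2.47 -0.7 ]
to PRE0.33 [ 0.622 -0.044  0.284] m 0.23 eye-peg0 26 {} [-0.07  0.85  0.35 -0.21  2.47 -0.74]
to PRE0.66 [ 0.626 -0.064  0.284] m 0.19 eye-peg0 15 {} [-0.1   0.87  0.31 -0.24  2.48 -0.78]
to PRE1.00 [ 0.629 -0.085  0.284] m 0.15 eye-peg0 20 {} [-0.12  0.9   0.27 -0.26  2.49 -0.83]
dp up (array([0.47391106, 0.207232  , 0.09123145]), array([0.47391106, 0.207232  , 0.3       ]))
w->v [-6.75  0.02 -0.96] v->PRE [-1.48 -0.56  0.01]
```

Request:
{"method": "carry_out", "body": {"force": 90, "rows": [{"dp":[0,0,-0.5],"turn":[0,0,0],"claw":255},{"dp":[0,0,-0.95],"turn":[0,0,0],"claw":255},{"dp":[0,0,-0.95],"turn":[0,0,0],"claw":255},{"dp":[0,0,-0.95],"turn":[0,0,0],"claw":255},{"dp":[0,0,-0.95],"turn":[0,0,0],"claw":255},{"dp":[0,0,-0.9],"turn":[0,0,0],"claw":255},{"dp":[0,0,0],"turn":[0.205,-0.22,-0.98],"claw":255},{"dp":[0,0,0],"turn":[0.205,-0.22,-0.98],"claw":255},{"dp":[0,0,0],"turn":[0.205,-0.22,-0.98],"claw":255},{"dp":[0,0,0],"turn":[0.205,-0.22,-0.98],"claw":255},{"dp":[0,0,0],"turn":[0.205,-0.22,-0.98],"claw":255},{"dp":[0,0,0],"turn":[0.205,-0.22,-0.98],"claw":255},{"dp":[0,0,0],"turn":[0.205,-0.22,-0.98],"claw":255},{"dp":[0,0,0],"turn":[0.205,-0.22,-0.98],"claw":255},{"dp":[0,0,0],"turn":[0.205,-0.22,-0.98],"claw":255},{"dp":[0,0,0],"turn":[0.205,-0.22,-0.98],"claw":255},{"dp":[0,0,0],"turn":[0.205,-0.22,-0.98],"claw":255},{"dp":[0,0,0],"turn":[0.205,-0.22,-0.98],"claw":255},{"dp":[0,0,0],"turn":[0.205,-0.22,-0.98],"claw":255},{"dp":[0,0,0],"turn":[0.205,-0.22,-0.98],"claw":255}]}}

```text
t: 18.4
position: [0.4737, 0.2072, 0.2983]
ee_rot: [0.893, 0.42, -0.103, -0.121]
force: [0.7, -0.0, -1.5]
grip_width: 0.17
```

Request:
{"method": "carry_out", "body": {"rows": [{"dp":[0,0,0],"turn":[0.205,-0.22,-0.98],"claw":255},{"dp":[0,0,0],"turn":[0.205,-0.22,-0.98],"claw":255},{"dp":[0,0,0],"turn":[0.205,-0.22,-0.98],"claw":255},{"dp":[0,0,0],"turn":[0.205,-0.22,-0.98],"claw":255},{"dp":[0,0,0],"turn":[0.205,-0.22,-0.98],"claw":255},{"dp":[0,0,0],"turn":[0.205,-0.22,-0.98],"claw":255},{"dp":[0,0,0],"turn":[0.205,-0.22,-0.98],"claw":255},{"dp":[0,0,0],"turn":[0.205,-0.22,-0.98],"claw":255},{"dp":[0,0,0],"turn":[0.205,-0.22,-0.98],"claw":255},{"dp":[0,0,0],"turn":[0.205,-0.22,-0.98],"claw":255},{"dp":[0,0,0],"turn":[0.205,-0.22,-0.98],"claw":255},{"dp":[0,0,0],"turn":[0.205,-0.22,-0.98],"claw":255},{"dp":[0,0,0],"turn":[0.205,-0.22,-0.98],"claw":255},{"dp":[0,0,0],"turn":[0.205,-0.22,-0.98],"claw":255},{"dp":[0,0,0],"turn":[0.2,-0.2,-0.9],"claw":255},{"dp":[0,0,0],"turn":[0,0,0],"claw":255}]}}

```text
t: 20.0
position: [0.4738, 0.2076, 0.2982]
ee_rot: [0.475, 0.837, -0.177, -0.207]
force: [0.2, 0.2, -1.7]
grip_width: 0.167
```

```bash
python3 st.py; python3 - <<'E'
from ik import *
s=env.sense();M=R.from_quat(s["ee_rot"]).as_matrix()
print("turn left",delta(PRE[0],MI)[1]); v=PRE[0]+.06*TAU-.02*RAD; print("to v",(MI.T@(v-s["position"])/.04).round(2))
p,d=camera("scene"); np.savez("g2.npz",p=p,d=d); cv2.imwrite("pics/c6.png",p[60:260,250:510][:,:,::-1])
E
python3 inhand.py g2.npz
```

```text
20.0 [0.4738 0.2076 0.2982] [[-0.464, 0.721, -0.514], [0.868, 0.487, -0.099], [0.179, -0.492, -0.852]] F [ 0.2  0.2 -1.7] w 0.167 q [ 0.31  0.45  0.89  0.09  2.35 -0.19]
turn left [-0.03  0.01  0.03]
to v [-6.75 -0.   -1.  ]
lens 175 med z mm -4.8 x rng [ 45.6 103. ] y rng [-34.1  37.9]
  return _methods._mean(a, axis=axis, dtype=dtype,
  ret = ret.dtype.type(ret / rcount)
Traceback (most recent call last):
  File "inhand.py", line 8, in <module>
    q=T[m]; print(n,len(q),"med z mm",(np.median(q[:,2])*1000).round(1),"x rng",(np.percentile(q[:,0],[3,97])*1000).round(1),"y rng",(np.percentile(q[:,1],[3,97])*1000).round(1))
                                                                                 ~~~~~~~~~~~~~^^^^^^^^^^^^^^^
IndexError: index -1 is out of bounds for axis 0 with size 0
```

Request:
{"method": "carry_out", "body": {"rows": [{"dp":[-0.56,0,-0.083],"turn":[0,0,0],"claw":255},{"dp":[-0.56,0,-0.083],"turn":[0,0,0],"claw":255},{"dp":[-0.56,0,-0.083],"turn":[0,0,0],"claw":255},{"dp":[-0.56,0,-0.083],"turn":[0,0,0],"claw":255},{"dp":[-0.56,0,-0.083],"turn":[0,0,0],"claw":255},{"dp":[-0.56,0,-0.083],"turn":[0,0,0],"claw":255},{"dp":[-0.56,0,-0.083],"turn":[0,0,0],"claw":255},{"dp":[-0.56,0,-0.083],"turn":[0,0,0],"claw":255},{"dp":[-0.56,0,-0.083],"turn":[0,0,0],"claw":255},{"dp":[-0.56,0,-0.083],"turn":[0,0,0],"claw":255},{"dp":[-0.56,0,-0.083],"turn":[0,0,0],"claw":255},{"dp":[-0.56,0,-0.083],"turn":[0,0,0],"claw":255},{"dp":[-0.3,-0.14,0],"turn":[0,0,0],"claw":255},{"dp":[-0.3,-0.14,0],"turn":[0,0,0],"claw":255},{"dp":[-0.3,-0.14,0],"turn":[0,0,0],"claw":255},{"dp":[-0.3,-0.14,0],"turn":[0,0,0],"claw":255},{"dp":[-0.28,0,0],"turn":[0,0,0],"claw":255},{"dp":[0,0,0],"turn":[0,0,0],"claw":255}]}}

```text
t: 21.85
position: [0.6301, -0.0859, 0.2866]
ee_rot: [0.476, 0.837, -0.175, -0.206]
force: [-0.4, 0.5, -2.9]
grip_width: 0.17
```

```bash
python3 st.py; python3 - <<'E'
from ik import *
print("to PRE",delta(*PRE)); s=env.sense(); M=R.from_quat(s["ee_rot"]).as_matrix()
for n in("scene","top"):
    p,d=camera(n); np.savez(n+"p.npz",p=p,d=d); print(n,"tip",np.round(proj(n,TIP),1),"eye",np.round(proj(n,s["position"]+M@[-.063,0,0]),1))
a=np.load("scenep.npz")["p"];b=np.load("topp.npz")["p"]
im=np.zeros((400,800,3),np.uint8);im[:,:400]=cv2.resize(a[120:220,225:325],(400,400),interpolation=3);im[:,400:]=cv2.resize(b[140:240,320:420],(400,400),interpolation=3)
cv2.imwrite("pics/c7.png",im[:,:,::-1])
E
```

```text
21.85 [ 0.6301 -0.0859  0.2866] [[-0.462, 0.724, -0.512], [0.869, 0.485, -0.097], [0.178, -0.49, -0.854]] F [-0.4  0.5 -2.9] w 0.17 q [-0.12  0.91  0.25 -0.27  2.49 -0.83]
to PRE (array([0.01, 0.03, 0.06]), array([ 0.01,  0.01, -0.  ]))
scene tip [272.8 165.3] eye [269.1 163.6]
top tip [374.2 178.5] eye [374.4 173.1]
```

View pics/c7.png

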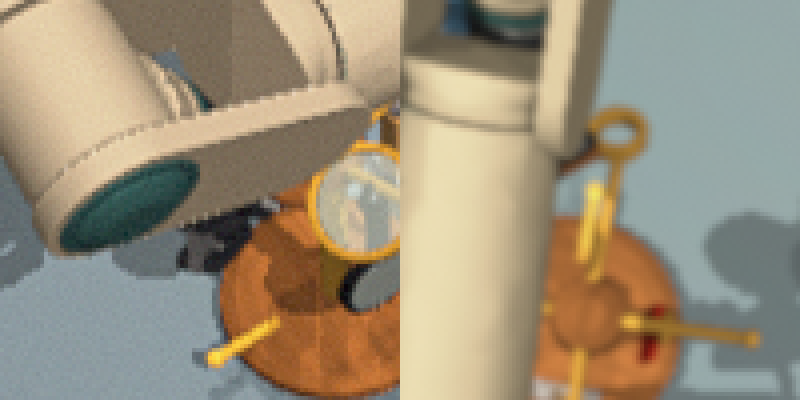

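The eye ring is at top px (374.75,173.25), against a predicted (374.4,173.1), so the in-hand estimate holds. The tip sits just under it, as planned.

```bash
cat > plan.py <<'E'
from ik import *
def mids(a,b,n): return [(slerp(a[0],b[0],f),a[1]+(b[1]-a[1])*f) for f in np.linspace(0,1,n+1)]
def rows(P):
    out=[]
    for (M0,L0),(M1,L1_) in zip(P,P[1:]):
        p0,_=at(M0,L0);p1,_=at(M1,L1_); out.append({"dp":(M0.T@(p1-p0)/.04).round(3).tolist(),"turn":(R.from_matrix(M0.T@M1).as_rotvec()/.08).round(3).tolist()})
    return out
E
python3 - <<'E'
from plan import *
print("to A0",delta(*at(MI,0)),"to L6",delta(*at(MI,.006)))
P=mids((MI,.006),(MJ,.008),9)
for r in rows(P): print(r)
print("next")
P2=mids((MJ,.008),(MB,.05),16)
for r in rows(P2): print(r)
for M,L in P[::3]+P2[::4]: show(round(L,3),*at(M,L))
E
```

```text
to A0 (array([-0.03,  0.01,  0.62]), array([0.01, 0.02, 0.02])) to L6 (array([ 0.03, -0.03,  0.75]), array([0.01, 0.02, 0.02]))
{'dp': [-0.002, 0.12, 0.005], 'turn': [0.0, 0.0, 0.97]}
{'dp': [-0.003, 0.12, 0.005], 'turn': [-0.0, -0.0, 0.97]}
{'dp': [-0.003, 0.12, 0.005], 'turn': [0.0, 0.0, 0.97]}
{'dp': [-0.003, 0.12, 0.005], 'turn': [-0.0, -0.0, 0.97]}
{'dp': [-0.003, 0.12, 0.005], 'turn': [0.0, 0.0, 0.97]}
{'dp': [-0.003, 0.12, 0.005], 'turn': [-0.0, 0.0, 0.97]}
{'dp': [-0.003, 0.119, 0.005], 'turn': [0.0, 0.0, 0.97]}
{'dp': [-0.004, 0.119, 0.005], 'turn': [-0.0, -0.0, 0.97]}
{'dp': [-0.004, 0.119, 0.005], 'turn': [-0.0, 0.0, 0.97]}
next
{'dp': [0.006, 0.042, 0.098], 'turn': [0.033, -0.332, 0.598]}
{'dp': [0.006, 0.042, 0.098], 'turn': [0.033, -0.332, 0.598]}
{'dp': [0.005, 0.041, 0.098], 'turn': [0.033, -0.332, 0.598]}
{'dp': [0.005, 0.041, 0.098], 'turn': [0.033, -0.332, 0.598]}
{'dp': [0.005, 0.041, 0.097], 'turn': [0.033, -0.332, 0.598]}
{'dp': [0.005, 0.041, 0.097], 'turn': [0.033, -0.332, 0.598]}
{'dp': [0.005, 0.041, 0.097], 'turn': [0.033, -0.332, 0.598]}
{'dp': [0.005, 0.0
[... 748 characters left out ...]
  -0.55]
0.007 [ 0.635 -0.079  0.247] m 0.22 eye-peg0 8 {'lens-peg1': 39} [-0.11  0.9   0.34 -0.23  2.41 -0.32]
0.008 [ 0.647 -0.08   0.239] m 0.14 eye-peg0 8 {} [-0.11  0.96  0.26 -0.24  2.43 -0.09]
0.008 [ 0.647 -0.08   0.239] m 0.14 eye-peg0 8 {} [-0.11  0.96  0.26 -0.24  2.43 -0.09]
0.019 [ 0.645 -0.083  0.222] m 0.19 eye-peg0 8 {} [-0.08  0.97  0.31 -0.36  2.4   0.04]
0.029 [ 0.642 -0.088  0.207] m 0.21 eye-peg0 7 {'fing-tool1': 36} [-0.06  0.99  0.33 -0.48  2.39  0.18]
0.04 [ 0.637 -0.096  0.193] m 0.2 eye-peg0 7 {'fing-tool1': 34} [-0.04  1.03  0.32 -0.6   2.4   0.31]
0.05 [ 0.632 -0.106  0.18 ] m 0.19 eye-peg0 7 {'hand-hub': 34, 'fing-tool1': 32} [-0.04  1.08  0.31 -0.71  2.43  0.43]
```

Thread to L ≈ 6 mm slowly, then check force and alignment.

Request:
{"method": "carry_out", "body": {"rows": [{"dp":[-0.01,0,0.15],"turn":[0,0,0],"claw":255},{"dp":[-0.01,0,0.15],"turn":[0,0,0],"claw":255},{"dp":[-0.01,0,0.15],"turn":[0,0,0],"claw":255},{"dp":[0,0,0.15],"turn":[0,0,0],"claw":255},{"dp":[0.03,-0.02,0.08],"turn":[0,0,0],"claw":255},{"dp":[0.03,-0.02,0.07],"turn":[0,0,0],"claw":255},{"dp":[0,0,0],"turn":[0,0,0],"claw":255}]}}

```text
t: 22.65
position: [0.6127, -0.0866, 0.2626]
ee_rot: [0.475, 0.837, -0.175, -0.206]
force: [0.5, 0.2, -0.9]
grip_width: 0.17
```

```bash
python3 st.py; python3 - <<'E'
from ik import *
print("to L6",delta(*at(MI,.006))); s=env.sense(); M=R.from_quat(s["ee_rot"]).as_matrix()
p,d=camera("top"); print("top tip",np.round(proj("top",TIP),1),"eye",np.round(proj("top",s["position"]+M@[-.063,0,0]),1))
cv2.imwrite("pics/c8.png",cv2.resize(p[150:225,335:410],(600,600),interpolation=3)[:,:,::-1])
E
```

```text
22.65 [ 0.6127 -0.0866  0.2626] [[-0.464, 0.723, -0.511], [0.868, 0.487, -0.098], [0.178, -0.489, -0.854]] F [ 0.5  0.2 -0.9] w 0.17 q [-0.13  0.8   0.47 -0.24  2.39 -0.8 ]
to L6 (array([-0.01,  0.01,  0.  ]), array([0.01, 0.02, 0.03]))
top tip [374.2 178.5] eye [373.7 180.5]
```

View pics/c8.png

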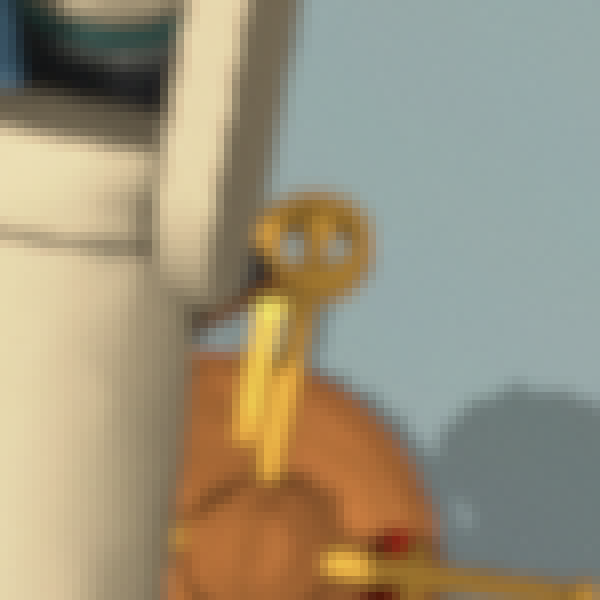

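The top view shows the peg's ball centred inside the ring, and the force is ~0: threaded. Now I swing the lens outward and down while sliding in.

Request:
{"method": "carry_out", "body": {"rows": [{"dp":[-0.003,0.12,0.005],"turn":[0,0,0.97],"claw":255},{"dp":[-0.003,0.12,0.005],"turn":[0,0,0.97],"claw":255},{"dp":[-0.003,0.12,0.005],"turn":[0,0,0.97],"claw":255},{"dp":[-0.003,0.12,0.005],"turn":[0,0,0.97],"claw":255},{"dp":[-0.003,0.12,0.005],"turn":[0,0,0.97],"claw":255},{"dp":[-0.003,0.12,0.005],"turn":[0,0,0.97],"claw":255},{"dp":[-0.003,0.12,0.005],"turn":[0,0,0.97],"claw":255},{"dp":[-0.003,0.12,0.005],"turn":[0,0,0.97],"claw":255},{"dp":[-0.003,0.12,0.005],"turn":[0,0,0.97],"claw":255},{"dp":[0,0,0],"turn":[0,0,0],"claw":255}]}}

```text
t: 23.7
position: [0.6477, -0.0799, 0.238]
ee_rot: [0.733, 0.624, -0.236, -0.134]
force: [0.1, -0.7, -1.8]
grip_width: 0.169
```

```bash
python3 st.py; python3 - <<'E'
from plan import *
print("err to J8",delta(*at(MJ,.008)))
E
```

```text
23.7 [ 0.6477 -0.0799  0.238 ] [[0.111, 0.852, -0.512], [0.978, -0.186, -0.098], [-0.179, -0.49, -0.853]] F [ 0.1 -0.7 -1.8] w 0.169 q [-0.11  0.96  0.26 -0.24  2.43 -0.09]
err to J8 (array([ 0.  , -0.02, -0.01]), array([0.01, 0.01, 0.01]))
```

Request:
{"method": "carry_out", "body": {"rows": [{"dp":[0.005,0.04,0.097],"turn":[0.033,-0.332,0.598],"claw":255},{"dp":[0.005,0.04,0.097],"turn":[0.033,-0.332,0.598],"claw":255},{"dp":[0.005,0.04,0.097],"turn":[0.033,-0.332,0.598],"claw":255},{"dp":[0.005,0.04,0.097],"turn":[0.033,-0.332,0.598],"claw":255},{"dp":[0.005,0.04,0.097],"turn":[0.033,-0.332,0.598],"claw":255},{"dp":[0.005,0.04,0.097],"turn":[0.033,-0.332,0.598],"claw":255},{"dp":[0.005,0.04,0.097],"turn":[0.033,-0.332,0.598],"claw":255},{"dp":[0.005,0.04,0.097],"turn":[0.033,-0.332,0.598],"claw":255},{"dp":[0,0,0],"turn":[0,0,0],"claw":255}]}}

```text
t: 24.6
position: [0.6414, -0.088, 0.206]
ee_rot: [0.807, 0.483, -0.34, -0.028]
force: [-0.8, 0.3, -1.6]
grip_width: 0.167
```

Request:
{"method": "carry_out", "body": {"rows": [{"dp":[0.004,0.04,0.097],"turn":[0.033,-0.332,0.598],"claw":255},{"dp":[0.004,0.04,0.097],"turn":[0.033,-0.332,0.598],"claw":255},{"dp":[0.004,0.04,0.097],"turn":[0.033,-0.332,0.598],"claw":255},{"dp":[0.004,0.04,0.097],"turn":[0.033,-0.332,0.598],"claw":255},{"dp":[0.004,0.04,0.097],"turn":[0.033,-0.332,0.598],"claw":255},{"dp":[0.004,0.04,0.097],"turn":[0.033,-0.332,0.598],"claw":255},{"dp":[0.004,0.04,0.097],"turn":[0.033,-0.332,0.598],"claw":255},{"dp":[0.004,0.04,0.097],"turn":[0.033,-0.332,0.598],"claw":255},{"dp":[0,0,0],"turn":[0,0,0],"claw":255}]}}

```text
t: 25.5
position: [0.6317, -0.1066, 0.1797]
ee_rot: [0.843, 0.317, -0.427, 0.079]
force: [0.4, -1.1, -2.3]
grip_width: 0.171
```

```bash
python3 st.py; python3 - <<'E'
from plan import *
print("err to B50",delta(*at(MB,.05)))
s=env.sense();M=R.from_quat(s["ee_rot"]).as_matrix();print("down in tool",(M.T@[0,0,-1]).round(2),"rad",(M.T@RAD).round(2),"tau",(M.T@TAU).round(2),"peg",(M.T@POUT).round(2))
a,_=camera("scene");b,_=camera("top")
im=np.zeros((400,800,3),np.uint8);im[:,:400]=cv2.resize(a[110:230,230:350],(400,400),interpolation=3);im[:,400:]=cv2.resize(b[140:240,320:420],(400,400),interpolation=3)
cv2.imwrite("pics/c9.png",im[:,:,::-1])
E
python3 balls.py
```

```text
25.5 [ 0.6317 -0.1066  0.1797] [[0.435, 0.602, -0.67], [0.467, -0.787, -0.404], [-0.77, -0.138, -0.623]] F [ 0.4 -1.1 -2.3] w 0.171 q [-0.04  1.08  0.31 -0.71  2.42  0.43]
err to B50 (array([-0.01, -0.  , -0.02]), array([ 0.01, -0.  ,  0.03]))
down in tool [0.77 0.14 0.62] rad [ 0.36  0.71 -0.6 ] tau [ 0.53 -0.69 -0.5 ] peg [-0.07  0.55 -0.83]
20 [283.4 121.2] [ 0.525 -0.232  0.256] az depth -96.5 az ray -97.0 r ray 0.1082
16 [338.2 126.4] [ 0.432 -0.108  0.258] az depth 170.1 az ray 171.4 r ray 0.108
27 [273.1 165.6] [ 0.648 -0.14   0.256] az depth -6.9 az ray -7.7 r ray 0.1116
```

View pics/c9.png

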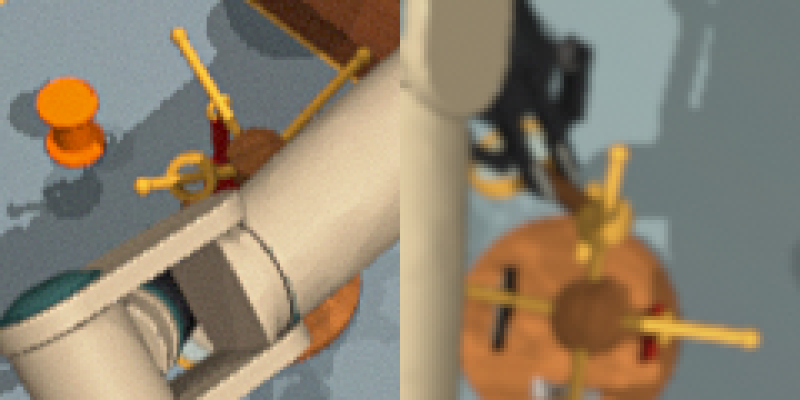

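The ring is well down the peg and the peg hasn't moved (−7.3° against −7.3° before). I lower until the ring bears on the peg, then open very slowly so the lens doesn't swing hard.

Request:
{"method": "carry_out", "body": {"force": 20, "rows": [{"dp":[0.04,0.007,0.03],"turn":[0,0,0],"claw":255},{"dp":[0.04,0.007,0.03],"turn":[0,0,0],"claw":255},{"dp":[0.03,0.005,0.024],"turn":[0,0,0],"claw":255},{"dp":[0.03,0.005,0.024],"turn":[0,0,0],"claw":255},{"dp":[0,0,0],"turn":[0,0,0],"claw":255},{"dp":[0,0,0],"turn":[0,0,0],"claw":255}]}}

```text
t: 26.25
position: [0.632, -0.1064, 0.1734]
ee_rot: [0.844, 0.316, -0.426, 0.08]
force: [-0.5, 1.0, -1.4]
grip_width: 0.17
```

Request:
{"method": "carry_out", "body": {"rows": [{"dp":[0,0,0],"turn":[0,0,0],"claw":220},{"dp":[0,0,0],"turn":[0,0,0],"claw":217},{"dp":[0,0,0],"turn":[0,0,0],"claw":215},{"dp":[0,0,0],"turn":[0,0,0],"claw":214},{"dp":[0,0,0],"turn":[0,0,0],"claw":213},{"dp":[0,0,0],"turn":[0,0,0],"claw":212},{"dp":[0,0,0],"turn":[0,0,0],"claw":211},{"dp":[0,0,0],"turn":[0,0,0],"claw":210}]}}

```text
t: 27.05
position: [0.632, -0.1065, 0.1734]
ee_rot: [0.844, 0.316, -0.426, 0.08]
force: [-0.2, 0.0, -2.5]
grip_width: 0.178
```

```bash
python3 st.py; python3 balls.py
```

```text
27.05 [ 0.632  -0.1065  0.1734] [[0.437, 0.601, -0.669], [0.465, -0.787, -0.404], [-0.77, -0.135, -0.624]] F [-0.2  0.  -2.5] w 0.178 q [-0.04  1.08  0.32 -0.7   2.41  0.45]
21 [283.6 121.1] [ 0.524 -0.231  0.257] az depth -96.7 az ray -97.3 r ray 0.108
14 [338.5 126.3] [ 0.432 -0.107  0.258] az depth 169.9 az ray 171.4 r ray 0.1089
28 [273.3 165.6] [ 0.648 -0.14   0.256] az depth -7.0 az ray -7.6 r ray 0.1113
```

Request:
{"method": "carry_out", "body": {"rows": [{"dp":[0,0,0],"turn":[0,0,0],"claw":209},{"dp":[0,0,0],"turn":[0,0,0],"claw":208},{"dp":[0,0,0],"turn":[0,0,0],"claw":207},{"dp":[0,0,0],"turn":[0,0,0],"claw":206},{"dp":[0,0,0],"turn":[0,0,0],"claw":205},{"dp":[0,0,0],"turn":[0,0,0],"claw":204},{"dp":[0,0,0],"turn":[0,0,0],"claw":203},{"dp":[0,0,0],"turn":[0,0,0],"claw":202},{"dp":[0,0,0],"turn":[0,0,0],"claw":201},{"dp":[0,0,0],"turn":[0,0,0],"claw":200}]}}

```text
t: 28.1
position: [0.632, -0.1066, 0.1737]
ee_rot: [0.844, 0.316, -0.426, 0.08]
force: [0.1, -0.2, -0.0]
grip_width: 0.211
```

```bash
python3 st.py; python3 balls.py
```

```text
28.1 [ 0.632  -0.1066  0.1737] [[0.437, 0.601, -0.669], [0.465, -0.788, -0.404], [-0.77, -0.134, -0.624]] F [ 0.1 -0.2 -0. ] w 0.211 q [-0.04  1.08  0.32 -0.7   2.41  0.45]
18 [283.4 120.9] [ 0.524 -0.232  0.257] az depth -96.5 az ray -97.2 r ray 0.1089
14 [338.5 126.3] [ 0.432 -0.107  0.258] az depth 169.9 az ray 171.4 r ray 0.1089
27 [273.4 165.6] [ 0.648 -0.139  0.256] az depth -6.8 az ray -7.5 r ray 0.1112
```

Request:
{"method": "carry_out", "body": {"rows": [{"dp":[0,0,0],"turn":[0,0,0],"claw":190},{"dp":[0,0,0],"turn":[0,0,0],"claw":180},{"dp":[0,0,0],"turn":[0,0,0],"claw":165},{"dp":[0,0,0],"turn":[0,0,0],"claw":150},{"dp":[0,0,0],"turn":[0,0,0],"claw":150},{"dp":[0,0,0],"turn":[0,0,0],"claw":150}]}}

```text
t: 28.75
position: [0.632, -0.1065, 0.1734]
ee_rot: [0.844, 0.316, -0.426, 0.08]
force: [-0.6, -0.4, -0.8]
grip_width: 0.412
```

```bash
python3 - <<'E'
from ik import *
s=env.sense();p=s["position"];M=R.from_quat(s["ee_rot"]).as_matrix(); print(s["force"].round(1),s["grip_width"])
for n,d in(("-z",-M[:,2]),("tau",TAU),("rad+tau",(RAD+TAU)/2**.5),("tau-up",(TAU-.3*UP)),("tau-z",(TAU-M[:,2])/1.7)):
    for a in(.02,.04,.06,.1,.15): 
        q=ik(p+a*d,M); print(n,a,round(float(margin(q)),2),clear(q,p+a*d,M).round(3) if q is not None else None,{k:v for k,v in near(p+a*d,M).items() if k[:4] in("body","fing")})
a,_=camera("scene");b,_=camera("top")
im=np.zeros((400,800,3),np.uint8);im[:,:400]=cv2.resize(a[110:230,230:350],(400,400),interpolation=3);im[:,400:]=cv2.resize(b[140:240,320:420],(400,400),interpolation=3)
cv2.imwrite("pics/c10.png",im[:,:,::-1])
E
```

```text
[-0.6 -0.4 -0.8] 0.41236599061938
-z 0.02 0.04 0.104 {}
-z 0.04 -9.0 None {}
-z 0.06 -9.0 None {}
-z 0.1 -9.0 None {}
-z 0.15 -9.0 None {}
tau 0.02 0.17 0.113 {'fing-tool1': 33}
tau 0.04 0.13 0.116 {}
tau 0.06 0.09 0.119 {}
tau 0.1 -0.05 0.126 {}
tau 0.15 -9.0 None {}
rad+tau 0.02 0.03 0.097 {}
rad+tau 0.04 -9.0 None {}
rad+tau 0.06 -9.0 None {}
rad+tau 0.1 -9.0 None {}
rad+tau 0.15 -9.0 None {}
tau-up 0.02 0.18 0.11 {'fing-tool1': 33}
tau-up 0.04 0.15 0.11 {}
tau-up 0.06 0.12 0.112 {}
tau-up 0.1 0.02 0.119 {}
tau-up 0.15 -9.0 None {}
tau-z 0.02 0.09 0.109 {'fing-tool1': 39}
tau-z 0.04 -0.07 0.102 {}
tau-z 0.06 -9.0 None {}
tau-z 0.1 -9.0 None {}
tau-z 0.15 -9.0 None {}
```

View pics/c10.png

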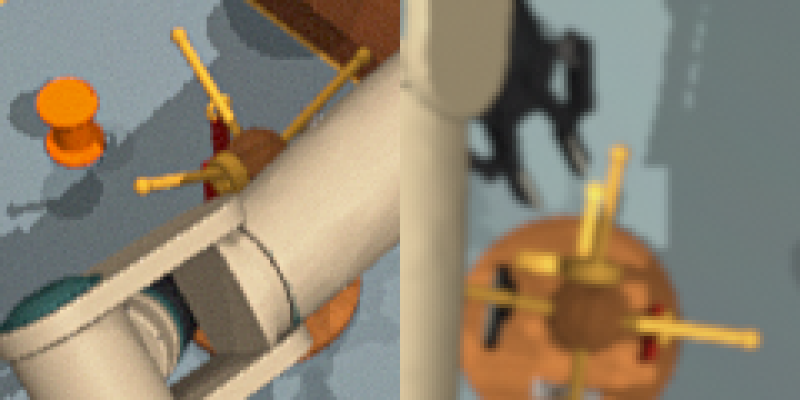

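```bash
python3 - <<'E'
from ik import *
s=env.sense();p=s["position"];M=R.from_quat(s["ee_rot"]).as_matrix()
w1=p+.05*TAU; MD=mk(10,-10,-100)
print("tau in tool units",(M.T@(.05*TAU)/.04).round(3))
for w2 in(np.array([.56,.10,.30]),np.array([.52,.12,.33])):
    rv=R.from_matrix(M.T@MD).as_rotvec();print("rv",rv.round(2))
    for f in np.linspace(0,1,9):
        pp=w1+(w2-w1)*f;MM=slerp(M,MD,f);q=ik(pp,MM);print(pp.round(3),round(float(margin(q)),2),clear(q,pp,MM).round(3) if q is not None else 0,{k:v for k,v in near(pp,MM).items() if k[:4] in("body","fing")})
    o,t,m=seg(w1,M,w2,MD,20);print(t,o)
E
```

```text
tau in tool units [ 0.658 -0.859 -0.626]
rv [-0.63  0.37 -1.59]
[ 0.64  -0.057  0.173] 0.11 0.117 {}
[ 0.63  -0.037  0.189] 0.3 0.144 {}
[ 0.62  -0.018  0.205] 0.43 0.135 {}
[0.61  0.002 0.221] 0.5 0.135 {'fing-peg1': 36}
[0.6   0.021 0.237] 0.55 0.141 {'fing-peg1': 34}
[0.59  0.041 0.253] 0.6 0.153 {}
[0.58  0.061 0.268] 0.63 0.168 {}
[0.57  0.08  0.284] 0.65 0.186 {}
[0.56 0.1  0.3 ] 0.66 0.204 {}
[-0.39, 0.23, -1.0] [[-0.07, -0.24, -0.11], [-0.05, -0.24, -0.12], [-0.03, -0.24, -0.13], [-0.01, -0.23, -0.14], [0.01, -0.23, -0.14], [0.03, -0.22, -0.15], [0.05, -0.22, -0.16], [0.07, -0.21, -0.16], [0.09, -0.19, -0.17], [0.11, -0.18, -0.17], [0.13, -0.17, -0.17], [0.14, -0.15, -0.18], [0.16, -0.13, -0.18], [0.17, -0.11, -0.18], [0.18, -0.09, -0.18], [0.19, -0.07, -0.18], [0.2, -0.05, -0.18], [0.21, -0.03, -0.17], [0.21, -0.01, -0.17], [0.21, 0.01, -0.17]]
rv [-0.63  0.37 -1.59]
[ 0.64  -0.057  0.173] 0.11 0.117 {}
[ 0.625 -0.035  0.193] 0.33 0.14 {}
[ 0.61  -0.013  0.213] 0.43 0.13 {'fing-peg1': 39}
[0.595 0.009 0.232] 0.49 0.132 {'fing-peg1': 27}
[0.58  0.031 0.252] 0.54 0.145 {}
[0.565 0.054 0.271] 0.58 0.164 {}
[0.55  0.076 0.291] 0.6 0.188 {}
[0.535 0.098 0.31 ] 0.62 0.212 {}
[0.52 0.12 0.33] 0.62 0.238 {}
[-0.39, 0.23, -1.0] [[-0.11, -0.29, -0.11], [-0.09, -0.29, -0.12], [-0.06, -0.3, -0.13], [-0.04, -0.3, -0.14], [-0.01, -0.29, -0.15], [0.02, -0.29, -0.16], [0.04, -0.28, -0.17], [0.07, -0.27, -0.18], [0.09, -0.26, -0.19], [0.12, -0.24, -0.19], [0.14, -0.23, -0.2], [0.16, -0.21, -0.2], [0.18, -0.19, -0.2], [0.2, -0.17, -0.21], [0.21, -0.15, -0.21], [0.23, -0.12, -0.21], [0.24, -0.1, -0.21], [0.25, -0.07, -0.2], [0.26, -0.04, -0.2], [0.27, -0.02, -0.2]]
```

Request:
{"method": "carry_out", "body": {"rows": [{"dp":[0.13,-0.17,-0.125],"turn":[0,0,0],"claw":150},{"dp":[0.13,-0.17,-0.125],"turn":[0,0,0],"claw":150},{"dp":[0.13,-0.17,-0.125],"turn":[0,0,0],"claw":150},{"dp":[0.13,-0.17,-0.125],"turn":[0,0,0],"claw":150},{"dp":[0.13,-0.17,-0.125],"turn":[0,0,0],"claw":150}]}}

```text
t: 29.35
position: [0.6398, -0.0563, 0.1735]
ee_rot: [0.844, 0.316, -0.426, 0.08]
force: [0.0, -0.1, 0.3]
grip_width: 0.416
```

Request:
{"method": "carry_out", "body": {"rows": [{"dp":[-0.07,-0.24,-0.11],"turn":[-0.39,0.23,-1.0],"claw":150},{"dp":[-0.05,-0.24,-0.12],"turn":[-0.39,0.23,-1.0],"claw":150},{"dp":[-0.03,-0.24,-0.13],"turn":[-0.39,0.23,-1.0],"claw":150},{"dp":[-0.01,-0.23,-0.14],"turn":[-0.39,0.23,-1.0],"claw":150},{"dp":[0.01,-0.23,-0.14],"turn":[-0.39,0.23,-1.0],"claw":150},{"dp":[0.03,-0.22,-0.15],"turn":[-0.39,0.23,-1.0],"claw":150},{"dp":[0.05,-0.22,-0.16],"turn":[-0.39,0.23,-1.0],"claw":150},{"dp":[0.07,-0.21,-0.16],"turn":[-0.39,0.23,-1.0],"claw":150},{"dp":[0.09,-0.19,-0.17],"turn":[-0.39,0.23,-1.0],"claw":150},{"dp":[0.11,-0.18,-0.17],"turn":[-0.39,0.23,-1.0],"claw":150},{"dp":[0.13,-0.17,-0.17],"turn":[-0.39,0.23,-1.0],"claw":150},{"dp":[0.14,-0.15,-0.18],"turn":[-0.39,0.23,-1.0],"claw":150},{"dp":[0.16,-0.13,-0.18],"turn":[-0.39,0.23,-1.0],"claw":150},{"dp":[0.17,-0.11,-0.18],"turn":[-0.39,0.23,-1.0],"claw":150},{"dp":[0.18,-0.09,-0.18],"turn":[-0.39,0.23,-1.0],"claw":150},{"dp":[0.19,-0.07,-0.18],"turn":[-0.39,0.23,-1.0],"claw":150},{"dp":[0.2,-0.05,-0.18],"turn":[-0.39,0.23,-1.0],"claw":150},{"dp":[0.21,-0.03,-0.17],"turn":[-0.39,0.23,-1.0],"claw":150},{"dp":[0.21,-0.01,-0.17],"turn":[-0.39,0.23,-1.0],"claw":150},{"dp":[0.21,0.01,-0.17],"turn":[-0.39,0.23,-1.0],"claw":150}]}}

```text
t: 31.35
position: [0.5604, 0.1012, 0.3012]
ee_rot: [0.362, 0.924, -0.105, -0.068]
force: [0.4, 0.1, -1.2]
grip_width: 0.411
```

```bash
python3 st.py; python3 balls.py; python3 - <<'E'
from ik import *
s=env.sense();M=R.from_quat(s["ee_rot"]).as_matrix(); print("world +y -.3x +z in tool",(M.T@(np.array([-.1,.14,.06]))/.04).round(2))
a,_=camera("scene");b,_=camera("top"); np.savez("end.npz",a=a,b=b)
im=np.zeros((400,800,3),np.uint8);im[:,:400]=cv2.resize(a[110:230,230:350],(400,400),interpolation=3);im[:,400:]=cv2.resize(b[140:240,320:420],(400,400),interpolation=3)
cv2.imwrite("pics/c11.png",im[:,:,::-1])
E
```

```text
31.35 [0.5604 0.1012 0.3012] [[-0.728, 0.655, -0.202], [0.684, 0.715, -0.144], [0.05, -0.243, -0.969]] F [ 0.4  0.1 -1.2] w 0.411 q [ 0.17  0.36  0.92 -0.12  2.08 -0.7 ]
18 [283.1 120.7] [ 0.525 -0.233  0.257] az depth -96.4 az ray -97.1 r ray 0.11
23 [273.1 165.3] [ 0.648 -0.14   0.257] az depth -7.3 az ray -8.2 r ray 0.1111
19 [330.3 172.2] [ 0.559 -0.016  0.258] az depth 78.6 az ray 79.4 r ray 0.1099
world +y -.3x +z in tool [ 4.29  0.52 -1.45]
```

View pics/c11.png

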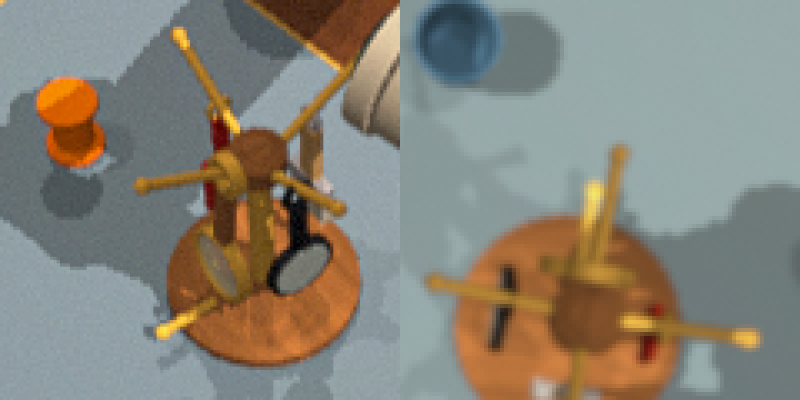

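The loupe hangs by its eye on the peg, lens down, with the gripper clear. I move further away, let it settle, and check peg against pointer precisely in both views.

Request:
{"method": "carry_out", "body": {"rows": [{"dp":[0.5,0.06,-0.18],"turn":[0,0,0],"claw":150},{"dp":[0.5,0.06,-0.18],"turn":[0,0,0],"claw":150},{"dp":[0.5,0.06,-0.18],"turn":[0,0,0],"claw":150},{"dp":[0.5,0.06,-0.18],"turn":[0,0,0],"claw":150},{"dp":[0.5,0.06,-0.18],"turn":[0,0,0],"claw":150},{"dp":[0.5,0.06,-0.18],"turn":[0,0,0],"claw":150},{"dp":[0,0,0],"turn":[0,0,0],"claw":150},{"dp":[0,0,0],"turn":[0,0,0],"claw":150},{"dp":[0,0,0],"turn":[0,0,0],"claw":150},{"dp":[0,0,0],"turn":[0,0,0],"claw":150}]}}

```text
t: 32.5
position: [0.4921, 0.1985, 0.344]
ee_rot: [0.365, 0.922, -0.106, -0.068]
force: [-0.4, 0.3, -0.2]
grip_width: 0.413
```

```bash
python3 - <<'E'
from h import *
ax=np.array([.5375,-.1255])
for n in("scene","top"):
    P=[];D=[]
    for _ in range(3): p,d=camera(n);P.append(p);D.append(d)
    p=np.mean(P,0).astype(np.uint8); d=np.median(D,0); C=cloud(n,d); r=np.hypot(C[...,0]-ax[0],C[...,1]-ax[1]); h=cv2.cvtColor(p,cv2.COLOR_RGB2HSV)
    br=(h[...,1]>110)&(h[...,2]>110)&(h[...,0]>12)&(h[...,0]<35)&(d>0)
    T=[]
    m=br&(r>.102)&(r<.124)&(C[...,2]>.24)&(C[...,2]<.275); k,l,st,ce=cv2.connectedComponentsWithStats(m.astype(np.uint8))
    for i in range(1,k):
        if st[i,4]>5: T.append(cast(n,*ce[i],.256)[:2])
    m=br&(r>.104)&(r<.124)&(C[...,2]>.012)&(C[...,2]<.04)&(C[...,0]>ax[0]+.08); v,u=np.nonzero(m); pt_=cast(n,u.mean(),v.mean(),.026)[:2]
    T=np.array(T); o=ax
    prs=[(a+b)/2 for i,a in enumerate(T) for b in T[i+1:] if np.linalg.norm(a-b)>.2]
    if prs: o=np.mean(prs,0)
    az=lambda q:np.degrees(np.arctan2(q[1]-o[1],q[0]-o[0])).round(1)
    print(n,"axis",o.round(4),"pegs",[(az(t),np.hypot(*(t-o)).round(3)) for t in T],"pointer",pt_.round(4),az(pt_),len(u))
    if n=="scene":
        v,u=np.nonzero(br&(r<.11)&(C[...,2]>.05)&(C[...,2]<.18)&(C[...,0]>.56)); q=C[v,u]; print("lens frame pts",len(u),q.mean(0).round(3),q.min(0).round(3),q.max(0).round(3))
    cv2.imwrite(f"pics/end_{n}.png",cv2.resize(p[90:240,230:380] if n=="scene" else p[140:240,300:420],(600,600),interpolation=3)[:,:,::-1])
print(env.sense()["t"])
E
```

```text
scene axis [ 0.54   -0.1246] pegs [(np.float64(-98.8), np.float64(0.11)), (np.float64(171.2), np.float64(0.11)), (np.float64(-8.3), np.float64(0.109)), (np.float64(80.7), np.float64(0.109))] pointer [ 0.6493 -0.1429] -9.5 15
lens frame pts 133 [ 0.583 -0.125  0.09 ] [ 0.569 -0.172  0.052] [ 0.595 -0.097  0.118]
top axis [ 0.5381 -0.1261] pegs [(np.float64(-8.6), np.float64(0.109)), (np.float64(81.2), np.float64(0.109)), (np.float64(-98.6), np.float64(0.109)), (np.float64(171.3), np.float64(0.109))] pointer [ 0.6468 -0.1455] -10.1 17
32.8
```

Request:
{"method": "carry_out", "body": {"rows": [{"dp":[0,0,0],"turn":[0,0,0],"claw":150},{"dp":[0,0,0],"turn":[0,0,0],"claw":150},{"dp":[0,0,0],"turn":[0,0,0],"claw":150},{"dp":[0,0,0],"turn":[0,0,0],"claw":150},{"dp":[0,0,0],"turn":[0,0,0],"claw":150},{"dp":[0,0,0],"turn":[0,0,0],"claw":150}]}}

```text
t: 33.4
position: [0.4917, 0.1992, 0.3448]
ee_rot: [0.364, 0.923, -0.106, -0.068]
force: [-0.5, 0.8, -0.5]
grip_width: 0.411
```

```bash
python3 balls.py; python3 - <<'E'
from h import *
ax=np.array([.5375,-.1255]); t=np.load("top0.npz")["p"]
p,d=camera("scene");C=cloud("scene",d); r=np.hypot(C[...,0]-ax[0],C[...,1]-ax[1]); h=cv2.cvtColor(p,cv2.COLOR_RGB2HSV)
br=(h[...,1]>110)&(h[...,2]>110)&(h[...,0]>12)&(h[...,0]<35)&(d>0)
q=C[br&(r<.11)&(C[...,2]>.05)&(C[...,2]<.18)&(C[...,0]>.56)]; print("lens",len(q),q.mean(0).round(3),q.min(0).round(3),q.max(0).round(3))
# bystanders: difference from the first picture
s0=np.load("scene0.npz")["p"].astype(int)
for n,(u,v) in dict(cup=(276,256),jar=(341,286),spool=(251,147)).items(): print(n,"mean |diff|",np.abs(p[v-14:v+14,u-10:u+10].astype(int)-s0[v-14:v+14,u-10:u+10]).mean().round(1))
env.close_job()
E
```

```text
19 [283.4 121. ] [ 0.525 -0.232  0.257] az depth -96.4 az ray -97.1 r ray 0.1087
21 [338.5 127. ] [ 0.432 -0.107  0.257] az depth 169.5 az ray 170.4 r ray 0.1074
25 [273.2 165.6] [ 0.648 -0.139  0.257] az depth -6.9 az ray -7.7 r ray 0.1115
19 [330.1 172. ] [ 0.559 -0.017  0.258] az depth 78.5 az ray 79.4 r ray 0.109
lens 130 [ 0.583 -0.124  0.091] [ 0.568 -0.17   0.051] [ 0.595 -0.095  0.117]
cup mean |diff| 3.4
jar mean |diff| 3.5
spool mean |diff| 14.6
the job is handed in; nothing more can be done
```

The job is handed in: the empty peg stands over the pointer and the loupe hangs on it by its eye, lens downwards, with the gripper well clear. It took about 33 s of the 72 s.

I turned the stand gently clockwise by about 150° with the fingers straddling the empty peg, using about 2–3 N. It came to rest there before I touched the loupe. I then picked up the larger loupe, threaded its eye onto the peg with the tool tilted, swung the lens outward and down as it slid in, and let go slowly.

**Last checks:**
- **Peg against pointer:** the peg reads about −8.3° and −8.6° in the two views, the pointer −9.5° and −10.1°, so they agree to about 1–1.5°. The peg stayed put through the hang.
- **Loupe:** the lens hangs still, with its frame at z ≈ 0.05–0.12 m. The last two readings, 0.6 s apart, agree within 1–2 mm.
- **Cup and jar:** unchanged from the first picture.
- **Spool:** I did not measure its position. Its image patch differs by more (14.6, against 3.4–3.5 for the cup and jar). In the last views it looked to be in the same place, with the arm's shadow moving near it, and the arm never came near it.

**What disagreed or failed:**
- **Pointer direction:** the text says the pointer looks towards +y. Both cameras show it looking along about +x, and I followed the images.
- **Gripped handle:** the measured grip opening was about 14–16 mm, against the 18 mm handle width given. The hold stayed firm throughout.
- **Last picture:** the final close-up could not be viewed because the picture limit was reached, so that last check is numerical only.

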